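# Crosswise stack of tapered couverture bars

## Robot

A 6-joint arm with a two-finger parallel gripper is mounted at the origin on the work surface. World frame = base frame: x ahead of the robot, y to its left, z up, the work surface at z = 0. Lengths are in mm, angles in rad, forces in N, time in s.
With the tool pointing down it reaches from about 350 to 875 mm from the base axis. Payload 4.2 kg.
Tool frame: the origin (TCP) lies at the very end of the fingers, on their centre line; the grasp point (between the pads) lies 19 mm behind it; z points along the fingers, y is the line along which they close (so a half turn about z gives the same grasp; the last joint's range is limited). The gripper opens to 85 mm and grips with 20 to 120 N. Pads are 22 mm wide; open, the fingers measure 114 mm over their backs; the gripper's body (76 mm by 85 mm) begins 54 mm behind the grasp point. The pads swing forward as they close: fully open they stand 13 mm farther back than shut.
Start: joints at [-0.97, 0.385, 0.008, 0, -1.194, -0.259], TCP at [209.504, -588.818, 231.312] pointing down, gripper open.
Joint ranges: [-3.14, 3.14], [-1.21, 2.06], [-1.07, 1.41], [-3.16, 2.05], [-2.99, -0.16], [-3.1, 3.1]. Speed limits (rad/s): [2.79, 2.79, 3.14, 3.14, 3.14, 3.14].

## Interface

Orientations are given as a unit quaternion [x, y, z, w].
In Python, from bench import arm, optics gives the robot as it stands. The module is installed in compiled form; this text tells all that it offers.
- The arm moves only by the tool step_arm, never from a script. Its argument "motion" is a list of rows, each an object with "dr": the turn, a rotation vector about the tool's x, y, z in units of 8 degrees (1.0 is 8 degrees), a list of three; "slide": the shift along the tool's x, y, z in mm, a list of three; "jaw": the finger opening in mm, from 0 to 85.4. A call has exactly 8 rows; each row is the pose to reach, as a shift and turn from the pose commanded when the call began, along the tool's axes at that moment; what a row does not reach only later rows make up. A row lasts 1/8 s, in which the tool goes at most 62.5 mm and 10.7 degrees, less where a joint would pass 70% of its speed; a pose out of reach is approached as far as the arm can. A call with a gripper value outside its range is refused whole. The fingers move at their own pace and stop on an object; the grip force is fixed at half the most. Time passes only in rows, so rows that repeat a pose let the fingers close, or fill a call up. It gives the time, the measured TCP pose, the force, the opening and the grip force at its end, in the units of the state.
- arm.read_state(): the state, without advancing time (a new reading comes with each control period).
- optics.get_image(name): name is "side" or "top"; returns the picture (480x640x3 uint8, blue, green, red); there is no depth.
- optics.camera_info(name): a dict with "camera_matrix" (3x3 intrinsics, pixels), "view" (4x4, takes a point from world to camera coordinates). Camera axes: x right, y up, looking along -z (the intrinsics and any distortion apply to the point x, -y, -z); pixel columns grow to the right and rows downward; lengths in mm; the calibration is good to about 2 mm. A picture is of the moment at which its call begins. camera_info takes no time and is no camera call.
- arm.job_done(): hands the job in; it is judged then, once.
The state is a dict: "clock": time; "joints": joint angles; "joint_vel": joint speeds; "joint_efforts": joint torques, N m; "position": TCP position; "ee_rot": TCP orientation; "contact_force": force on the tool from outside, world axes, zero at the start; "wrist_torque": the same for the moment, N m; "gripper_width": finger opening in mm; "grasp_force": force on a finger pad.
Only numpy, scipy, OpenCV 4.12 (cv2) and the standard library are available. Lean on these libraries where they do the work, as an engineer would, in place of code of your own. Each camera call takes 0.05 s, during which the arm holds its last target. There are 200 camera calls.

## Task

Pack the chocolate bars on the marble slab: turn the milk (mid-brown) bar upside down, wide face up, set it on the slab alongside the dark bar on the side away from the steel stop bar, level with it end to end, and push the two up snug, flanks together and the dark bar up against the stop bar. Then lay the white bar right way up, wide face down, flat and crosswise on top, centred over the joint between the two. Leave the clear tub, the spatula and the bench scraper where they are.

Things in the scene. Friction and masses are not known exactly. Their poses are not given: they have to be found in the camera images.
- slab: white marble slab fixed to the bench, 240 mm (its x) by 200 mm (its y), 12 mm thick; origin at the centre of its underside, z up. A steel stop bar 180 mm long, 12 mm thick, standing 20 mm above the slab, runs along y near the slab's -x edge (the edge nearest the robot)
- bar_face (a point): middle of the stop bar's foot on the face that looks to slab +x: 95 mm to slab -x of the slab's centre, at the height of the slab's top; axes as the slab's
- dark_mid (a point): dark brown bar, on the slab wide face down, its length along the stop bar, a few mm off it: trapezoid section, 110 mm long, 30 high, wide face 52 across, narrow scored face 42 (flanks slope 9.5 deg, ends upright), 0.2 kg. Point: its centre, half-way up; x along its length, z from wide face to narrow face
- milk_mid (a point): milk (mid-brown) bar, loose, wide face down on the bench left or right of the slab, length roughly along world y; stands steadily on either end: trapezoid section, 110 mm long, 30 high, wide face 52 across, narrow scored face 42 (flanks slope 9.5 deg, ends upright), 0.2 kg. Point: its centre, half-way up; x along its length, z from wide face to narrow face
- white_mid (a point): white (cream) bar, loose, wide face down on the bench at the slab's other side, length roughly along world y: trapezoid section, 110 mm long, 30 high, wide face 52 across, narrow scored face 42 (flanks slope 9.5 deg, ends upright), 0.2 kg. Point: its centre, half-way up; x along its length, z from wide face to narrow face
- tub_a: clear plastic tub, 110 mm across, 130 mm high, loose, beyond the slab; origin at the centre of its underside
- spatula: spatula with a wooden handle, 270 mm long, lying loose beyond the slab on the left; its length along x
- scraper: steel bench scraper, 130 by 90 mm with a round black grip along one edge, about 18 mm high, lying loose beyond the slab; origin at the middle of its blade's underside
There are look-alikes about, which are no part of the job. Leave any purple look-alike of the part that bears milk_mid alone.

How it is judged (in metres and radians):
On the way:
1. the milk bar lies upside down on the slab, snug beside the dark bar, the dark bar against the stop bar (angle between milk_mid's own z axis and vertical above 3.06 rad and z of each of milk_mid, dark_mid in the frame of slab below 0.031 m and horizontal distance between dark_mid and milk_mid below 0.051 m and angle between the x axis of dark_mid and the x axis of milk_mid, either way round below 0.12 rad and x of milk_mid in the frame of dark_mid between -0.015 and 0.015 m and angle between dark_mid's own z axis and vertical below 0.08 rad and x of dark_mid in the frame of slab below -0.064 m and x of milk_mid in the frame of slab above -0.05 m), for 0.2 s.
At the end, for the whole second after the job is handed in: milk bar upside down flat on the slab, centre within 51 mm of dark's, parallel within 7 deg, level within 15 mm; dark flat, within 5 mm of the stop bar; white wide face down flat on both, crosswise within 10 deg, centre within 37 mm of each lower centre, 18 mm of dark's mid-length (all of step 1 and angle between white_mid's own z axis and vertical below 0.08 rad and z of white_mid in the frame of slab between 0.053 and 0.062 m and horizontal distance between white_mid and dark_mid below 0.037 m and horizontal distance between white_mid and milk_mid below 0.037 m and x of white_mid in the frame of dark_mid between -0.018 and 0.018 m and angle between the x axis of white_mid and the y axis of dark_mid, either way round below 0.17 rad); the robot touches nothing.
It fails at once if a bystander is moved by more than 25 mm (distance of any of tub_a, spatula, scraper from where it was at the start of the episode above 0.025 m).
It also fails if it takes over 72 s, if anything falls off the work surface, if the arm or the gripper's body presses on something with over 40 N, if the wrist force passes 120 N, or if a joint passes its speed limit or range.

## Working session

There is one attempt and no reset: what is moved stays moved. The work goes in short steps, Python scripts to look and compute and a tool call to move; the robot and the scene stay as the last step left them, time stands still between calls to the robot, and variables do not carry over. Pictures are saved under pics/ and viewed, at most 10 in all, crops included, and the job is handed in when it is done.

Besides the shell and the picture viewer there is one more tool, called after "Call:" by a JSON object that holds its "fn" and its "kwargs". step_arm: Moves the arm, as the interface text tells. Its arguments: {"type":"object","properties":{"motion":{"type":"array","items":{"type":"object","properties":{"dr":{"type":"array","items":{"type":"number"}},"slide":{"type":"array","items":{"type":"number"}},"jaw":{"type":"number"}}}}},"required":["motion"]}

```bash
mkdir -p pics; python3 - <<'E'
from bench import arm, optics
import cv2,json
for n in("top","side"):
    im=optics.get_image(n); cv2.imwrite(f"pics/{n}0.png",im)
    c=optics.camera_info(n); print(n,{k:(v.tolist() if hasattr(v,'tolist') else v) for k,v in c.items()})
s=arm.read_state();print(s)
E
```

```text
top {'camera_matrix': [[548.7451724925476, 0.0, 326.64402756894486], [0.0, 548.7451724925476, 232.4760871569756], [0.0, 0.0, 1.0]], 'view': [[-0.0015429712398819999, -0.9998063311512768, 0.019619363638420796, -59.79906268797775], [0.9967185694517414, 5.019075243502083e-05, 0.08094498620027545, -478.6282662191379], [-0.08093029438861142, 0.019679879844959957, 0.996525458671007, -1464.6949249260542], [0.0, 0.0, 0.0, 1.0]]}
side {'camera_matrix': [[460.14571044596806, 0.0, 328.58960717651615], [0.0, 460.14571044596806, 235.01931224286145], [0.0, 0.0, 1.0]], 'view': [[-0.9591466210044894, -0.2822885769615615, -0.01873282500550671, 470.58565098298914], [0.19946553367803802, -0.7217197351881751, 0.662822845649157, -187.82928103849972], [-0.20062716737821398, 0.6320077397919484, 0.748541886972845, -992.0537780786763], [0.0, 0.0, 0.0, 1.0]]}
{'clock': 0.1, 'joints': array([-9.70461343e-01,  3.85480850e-01,  6.74642715e-03, -4.20867910e-04,
       -1.19397761e+00, -2.58590220e-01]), 'joint_vel': array([ 3.67266847e-05, -1.27981979e-03,  4.00773304e-03,  1.12669539e-03,
       -2.59523923e-04, -8.53449722e-04]), 'joint_efforts': array([-2.25145341e-04, -3.93319380e+01,  1.88928241e+01,  4.19795349e+00,
       -2.61390458e-03,  2.54421337e-06]), 'position': array([ 209.28966107, -588.36425857,  230.32605197]), 'ee_rot': array([-1.69965520e-01,  9.85449525e-01,  9.52311956e-04, -2.20999189e-04]), 'contact_force': array([-0.75857787, -0.133776  ,  0.54050021]), 'wrist_torque': array([0.03736927, 0.03190878, 0.00295047]), 'grasp_force': 0.0, 'gripper_width': 85.66679006926704}
```

View pics/top0.png

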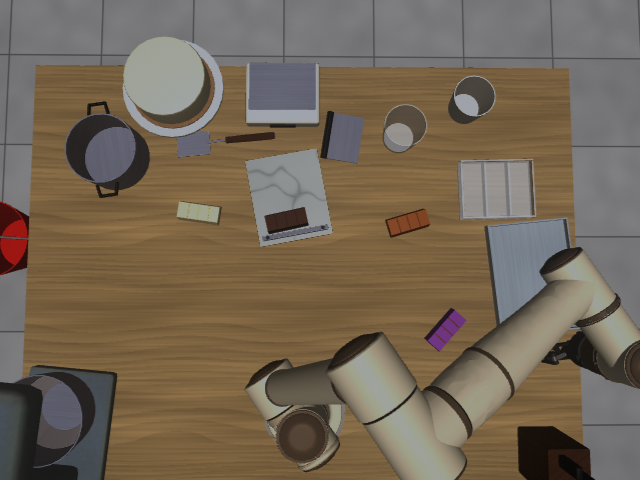

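View pics/side0.png

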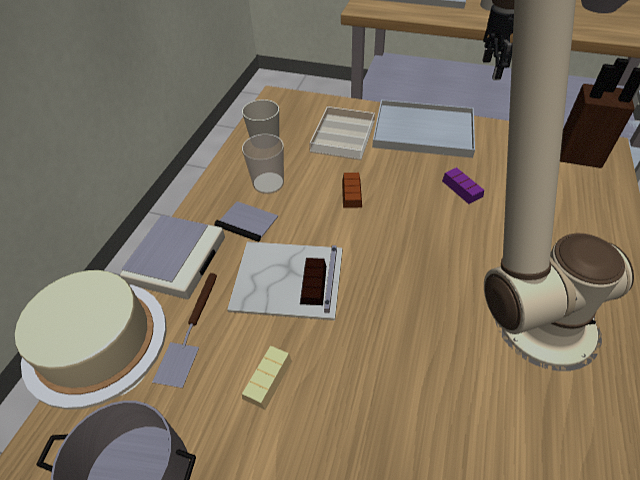

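Candidates for the milk bar: orange-brown bar at top px (408,222), which is mid-brown and right of the slab, so I choose it. The others are the purple look-alike at (445,330), the dark bar on the slab at (287,220) and the white bar at (199,212).

```bash
cat > h.py <<'E'
import numpy as np, cv2
from scipy.spatial.transform import Rotation as R
from bench import arm, optics
def ray(n,uv):
    c=optics.camera_info(n);K=np.array(c["camera_matrix"]);V=np.array(c["view"])
    d=np.linalg.inv(K)@[uv[0],uv[1],1]; d=V[:3,:3].T@(d*[1,-1,-1]); o=-V[:3,:3].T@V[:3,3]
    return o,d
def plane(n,uv,z):
    o,d=ray(n,uv); return (o+d*(z-o[2])/d[2])[:2]
def tri(ua,ub):
    (o,d),(p,e)=ray("top",ua),ray("side",ub)
    s=np.linalg.lstsq(np.c_[d,-e],p-o,rcond=None)[0]
    return (o+d*s[0]+p+e*s[1])/2, np.linalg.norm(o+d*s[0]-p-e*s[1])
HSV=dict(milk=((5,120,60),(14,255,255)),white=((22,40,120),(38,140,255)),dark=((0,60,8),(16,255,75)))
def blob(n,im,what,win):
    x0,y0,x1,y1=win;m=cv2.inRange(cv2.cvtColor(im,cv2.COLOR_BGR2HSV),*HSV[what])
    k=np.zeros_like(m);k[y0:y1,x0:x1]=m[y0:y1,x0:x1]
    k=cv2.morphologyEx(k,cv2.MORPH_CLOSE,np.ones((5,5)))
    c=max(cv2.findContours(k,cv2.RETR_EXTERNAL,cv2.CHAIN_APPROX_NONE)[0],key=cv2.contourArea)
    return c[:,0,:].astype(float)
def bar(n,c,z):
    w=np.array([plane(n,p,z) for p in c],np.float32); (cx,cy),(a,b),t=cv2.minAreaRect(w)
    if a<b: a,b,t=b,a,t+90
    return np.round([cx,cy,a,b,(t+90)%180-90],1)
def go(p,zdir,ydir):
    """slide and dr from the present pose to TCP p, tool z along zdir, tool y along ydir"""
    s=arm.read_state();A=R.from_quat(s["ee_rot"]);z=np.array(zdir,float);z/=np.linalg.norm(z)
    y=np.array(ydir,float);y-=z*(y@z);y/=np.linalg.norm(y)
    best=min((R.from_matrix(np.c_[np.cross(q,z),q,z]) for q in(y,-y)),key=lambda B:(A.inv()*B).magnitude())
    print("slide",np.round(A.inv().apply(np.array(p)-s["position"]),1),"dr",np.round(np.degrees((A.inv()*best).as_rotvec())/8,3))
E
python3 - <<'E'
from h import *
T=cv2.imread("pics/top0.png");S=cv2.imread("pics/side0.png")
W={"milk":((370,190,440,250),(330,160,375,220)),"white":((165,190,235,235),(230,335,300,415)),"dark":((255,200,315,240),(290,245,335,315))}
for k,(a,b) in W.items():
    ct,cs=blob("top",T,k,a),blob("side",S,k,b)
    print(k,bar("top",ct,20),bar("side",cs,15),len(ct),len(cs))
m=cv2.inRange(cv2.cvtColor(T,cv2.COLOR_BGR2HSV),(0,0,120),(180,45,255));k=np.zeros_like(m);k[140:255,235:340]=255
m=cv2.morphologyEx(m&k,cv2.MORPH_CLOSE,np.ones((15,15)))
c=max(cv2.findContours(m,0,1)[0],key=cv2.contourArea);print("slab",bar("top",c[:,0,:].astype(float),12))
for nm,p in dict(trayTL=(487,226),trayBL=(497,325),trayTR=(567,220),purple=(445,330),tub=(399,138),scr=(342,138)).items(): print(nm,plane("top",p,0).round())
cv2.imwrite("pics/c0.png",cv2.resize(T[130:260,160:460],None,fx=2.6,fy=2.6,interpolation=2))
E
```

```text
milk [ 505.9 -280.5  115.3   51.7  -73.7] [ 508.2 -281.2  141.2   50.9  -73.5] 112 116
white [540.1 324.7  42.5  37.2  -6.5] [538.  279.9 113.5  44.1  81.7] 81 134
dark [512.1  49.4 109.1  49.9 -77.3] [514.3  39.7 129.7  49.7 -77.6] 109 127
slab [577.4  44.2 238.7 198.4  10.6]
trayTL [ 498. -503.]
trayBL [ 228. -524.]
trayTR [ 515. -727.]
purple [ 215. -381.]
tub [ 745. -263.]
scr [ 744. -104.]
```

View pics/c0.png

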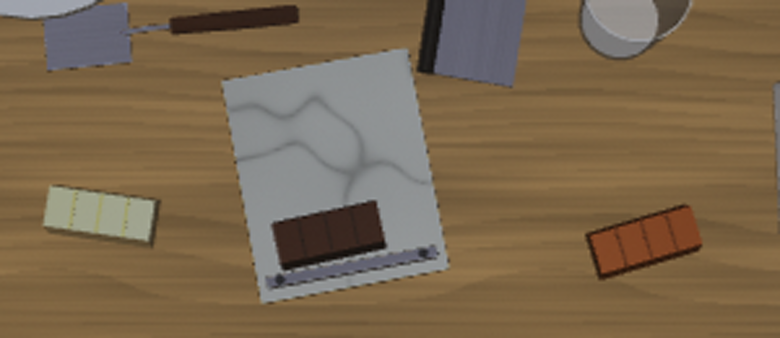

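The crop confirms the orange-brown scored bar at crop (645,240), top (408,222), wide face down. I'll use it and work out the first move.

```bash
python3 - <<'E'
from h import *
go([507,-281,110],[0,0,-1],[.96,.281,0])
E
```

```text
slide [-383.5  189.6  120.7] dr [ 1.2000e-02  1.0000e-02 -1.0843e+01]
```

Call:
{"fn": "step_arm", "kwargs": {"motion": [{"slide": [-384, 190, 121], "dr": [0, 0, -10.84], "jaw": 85}, {"slide": [-384, 190, 121], "dr": [0, 0, -10.84], "jaw": 85}, {"slide": [-384, 190, 121], "dr": [0, 0, -10.84], "jaw": 85}, {"slide": [-384, 190, 121], "dr": [0, 0, -10.84], "jaw": 85}, {"slide": [-384, 190, 121], "dr": [0, 0, -10.84], "jaw": 85}, {"slide": [-384, 190, 121], "dr": [0, 0, -10.84], "jaw": 85}, {"slide": [-384, 190, 121], "dr": [0, 0, -10.84], "jaw": 85}, {"slide": [-384, 190, 121], "dr": [0, 0, -10.84], "jaw": 85}]}}

```text
clock: 1.1
position: [509.1, -278.0, 108.4]
ee_rot: [0.799, -0.601, -0.001, 0.0]
contact_force: [0.5, -0.5, -0.1]
gripper_width: 85.1
grasp_force: 0.0
```

```bash
cat >> h.py <<'E'
def log():
    s=arm.read_state()
    with open("log.csv","a") as f: f.write(",".join("%.6f"%v for v in [*s["joints"],*s["position"],*s["ee_rot"]])+"\n")
    return s
E
python3 - <<'E'
from h import *
open("log.csv","w").write("-0.970461,0.38548,0.006746,-0.00042,-1.193978,-0.25859,209.28966,-588.36426,230.32605,-0.169966,0.98545,0.000952,-0.000221\n")
print(log()["joints"].round(3))
go([507,-281,1.5],[0,0,-1],[.96,.281,0])
d=np.loadtxt("log.csv",delimiter=",")
for s4 in(1,-1):
  for s6 in(1,-1):
    for r in d:
        q=r[:6];B=R.from_euler("z",q[0])*R.from_euler("y",q[1]+q[2])*R.from_euler("x",s4*q[3])*R.from_euler("y",-q[4])*R.from_euler("x",s6*q[5])
        print(s4,s6,(B.inv()*R.from_quat(r[9:])).as_matrix().round(2).tolist())
E
```

```text
[-0.221  0.426 -0.265 -0.    -0.883  0.503]
slide [  2.5   2.6 106.9] dr [ 0.017  0.012 -0.021]
1 1 [[0.0, 0.01, 1.0], [-0.87, 0.49, -0.0], [-0.49, -0.87, 0.01]]
1 1 [[0.24, -0.44, 0.86], [-0.57, -0.79, -0.24], [0.79, -0.43, -0.44]]
1 -1 [[0.0, 0.01, 1.0], [-1.0, 0.0, 0.0], [-0.0, -1.0, 0.01]]
1 -1 [[0.24, -0.44, 0.86], [-0.97, -0.06, 0.24], [-0.06, -0.89, -0.44]]
-1 1 [[0.0, 0.01, 1.0], [-0.87, 0.49, -0.0], [-0.49, -0.87, 0.01]]
-1 1 [[0.24, -0.44, 0.86], [-0.57, -0.79, -0.24], [0.79, -0.43, -0.44]]
-1 -1 [[0.0, 0.01, 1.0], [-1.0, 0.0, 0.0], [0.0, -1.0, 0.01]]
-1 -1 [[0.24, -0.44, 0.86], [-0.97, -0.06, 0.24], [-0.06, -0.89, -0.44]]
```

Call:
{"fn": "step_arm", "kwargs": {"motion": [{"slide": [2.5, 2.5, 20], "dr": [0, 0, 0], "jaw": 85}, {"slide": [2.5, 2.5, 40], "dr": [0, 0, 0], "jaw": 85}, {"slide": [2.5, 2.5, 60], "dr": [0, 0, 0], "jaw": 85}, {"slide": [2.5, 2.5, 60], "dr": [0, 0, 0], "jaw": 85}, {"slide": [2.5, 2.5, 60], "dr": [0, 0, 0], "jaw": 85}, {"slide": [2.5, 2.5, 60], "dr": [0, 0, 0], "jaw": 85}, {"slide": [2.5, 2.5, 60], "dr": [0, 0, 0], "jaw": 85}, {"slide": [2.5, 2.5, 60], "dr": [0, 0, 0], "jaw": 85}]}}

```text
clock: 2.1
position: [506.0, -284.2, 50.8]
ee_rot: [0.796, -0.605, 0.0, -0.0]
contact_force: [0.4, 0.3, 0.4]
gripper_width: 85.0
grasp_force: 0.0
```

```bash
cat > fk.py <<'E'
from h import *
from scipy.optimize import least_squares
M=None
def fk(q,P,s4=1,s6=-1):
    a1,h,L2,L4,a3,L6,lo=P;e=lambda a,t:R.from_euler(a,t)
    B1=e("z",q[0]);B2=B1*e("y",q[1]);B3=B2*e("y",-q[2]);B5=B3*e("x",s4*q[3])*e("y",-q[4])
    el=B1.apply([a1,lo,h])+B2.apply([0,0,L2]);w=el+B3.apply([L4,0,a3])
    return w+B5.apply([L6,0,0]),B5*e("x",s6*q[5]),w,el
def fit(s4=1):
    d=np.loadtxt("log.csv",delimiter=",");x0=np.array([0,350,400,420,0,230,-160.])
    f=lambda P:np.r_[np.concatenate([fk(r[:6],P,s4)[0]-r[6:9] for r in d]),(P-x0)*[.005,.005,.005,.005,.02,.005,.0]]
    s=least_squares(f,x0);return s.x,np.abs(s.fun[:3*len(d)]).max()
E
python3 - <<'E'
from fk import *
s=log();print(s["position"].round(1),s["joints"].round(3));P,e=fit();print(P.round(1),e)
for s4 in(1,-1):
  for s6 in(1,-1):
    print(s4,s6,[(fk(r[:6],P,s4,s6)[1].inv()*R.from_quat(r[9:])).as_rotvec().round(2).tolist() for r in np.loadtxt("log.csv",delimiter=",")])
E
```

```text
[ 506.  -284.2   50.8] [-0.233  0.498 -0.322  0.    -0.75   0.504]
[   3.2  231.4  555.3  421.5    1.9  361.5 -159.6] 0.19968589182934693
1 1 [[-0.82, 1.41, -0.82], [-1.9, 0.55, -1.9], [-1.9, 0.55, -1.9]]
1 -1 [[-1.21, 1.21, -1.21], [-1.21, 1.21, -1.21], [-1.21, 1.21, -1.21]]
-1 1 [[-0.82, 1.41, -0.82], [-1.9, 0.55, -1.9], [-1.9, 0.55, -1.9]]
-1 -1 [[-1.21, 1.21, -1.21], [-1.21, 1.21, -1.21], [-1.21, 1.21, -1.21]]
```

```bash
cat >> fk.py <<'E'
LO=np.array([-3.14,-1.21,-1.07,-3.16,-2.99,-3.1]);HI=np.array([3.14,2.06,1.41,2.05,-.16,3.1])
OFF=R.from_rotvec([-1.2092,1.2092,-1.2092])
def ik(p,T,q0,P,s4=1):
    def f(q):
        a=fk(q,P,s4);return np.r_[(a[0]-p)/100,((a[1]*OFF).inv()*T).as_rotvec()]
    s=least_squares(f,np.clip(q0,LO+1e-3,HI-1e-3),bounds=(LO,HI));return s.x,np.abs(s.fun).max()
E
cat > plan.py <<'E'
from fk import *
P,_=fit()
def tool(z,y): 
    z=np.array(z)/np.linalg.norm(z);y=np.array(y)-z*np.dot(y,z);y/=np.linalg.norm(y);return R.from_matrix(np.c_[np.cross(y,z),y,z])
def path(C,phi,sg,zg=75,el=0,s4=1,q0=None):
    """tool down above C tilting to horizontal azimuth phi; sg: sign of tool y"""
    u=np.array([np.cos(phi),np.sin(phi),0]);y=sg*np.array([-np.sin(phi),np.cos(phi),0])
    q=np.array([-.233,.498,-.322,0,-.75,.5]) if q0 is None else q0
    best=None
    for q6 in (-2.5,-1.2,0,1.2,2.5):
        q=np.array([-.233,.498,-.322,0,-.75,q6]);worst=0
        for t in np.linspace(0,np.pi/2-el,8):
            z=u*np.sin(t)-np.array([0,0,1])*np.cos(t);G=np.array([*C,150 if t<1.3 else zg]);q,e=ik(G+19*z,tool(z,y),q,P,s4);worst=max(worst,e)
        if best is None or worst<best[0]: best=(worst,q,fk(q,P)[2])
    return best
E
python3 - <<'E'
from plan import *
for s4 in(1,-1):
 for C in((480,-230),(430,-200),(560,-250)):
  for d in(90,60,120,-90,-60,-120,):
   b=[min((path(C,np.radians(d),sg,el=el,s4=s4) for sg in(1,-1)),key=lambda b:b[0]) for el in(0,.35)]
   print(s4,C,d,[(round(x[0],3),x[1].round(2).tolist(),x[2].round()) for x in b if x[0]<.02])
E
```

```text
1 (480, -230) 90 [(np.float64(0.0), [-0.66, 1.19, 0.14, 0.98, -1.88, 1.14], array([ 480., -573.,   75.])), (np.float64(0.0), [-0.63, 0.89, 0.04, 0.86, -1.68, -2.14], array([ 480., -552.,  267.]))]
1 (480, -230) 60 [(np.float64(0.0), [-0.78, 1.09, -0.26, 1.32, -1.62, 1.36], array([ 309., -527.,   75.])), (np.float64(0.0), [-0.74, 0.75, -0.34, 1.22, -1.36, 1.09], array([ 319., -509.,  267.]))]
1 (480, -230) 120 [(np.float64(0.0), [-0.49, 1.29, 0.46, 0.7, -2.18, 1.12], array([ 651., -527.,   75.])), (np.float64(0.0), [-0.47, 1.0, 0.33, 0.59, -1.99, -2.05], array([ 641., -509.,  267.]))]
1 (480, -230) -90 [(np.float64(0.0), [0.56, 1.07, -0.56, -1.01, -1.54, -1.63], array([480., 113.,  75.])), (np.float64(0.0), [0.52, 0.66, -0.63, -0.98, -1.37, -1.32], array([480.,  92., 267.]))]
1 (480, -230) -60 [(np.float64(0.0), [0.74, 1.24, -0.99, -1.4, -1.44, -2.22], array([309.,  67.,  75.])), (np.float64(0.0), [0.67, 0.61, -1.06, -1.46, -1.21, -1.68], array([319.,  49., 267.]))]
1 (480, -230) -120 [(np.float64(0.0), [0.35, 1.12, -0.14, -0.72, -1.81, 1.78], array([651.,  67.,  75.])), (np.float64(0
[... 4918 characters left out ...]
array([ 731., -547.,   75.])), (np.float64(0.0), [-0.45, 1.14, 0.65, -0.67, -2.12, 0.95], array([ 721., -529.,  267.]))]
-1 (560, -250) -90 [(np.float64(0.0), [0.45, 1.08, -0.37, 1.12, -1.62, -1.46], array([560.,  93.,  75.])), (np.float64(0.0), [0.41, 0.71, -0.43, 1.06, -1.41, -1.18], array([560.,  72., 267.]))]
-1 (560, -250) -60 [(np.float64(0.0), [0.54, 1.13, -0.81, 1.56, -1.57, -1.93], array([389.,  47.,  75.])), (np.float64(0.0), [0.48, 0.61, -0.86, 1.57, -1.22, -1.46], array([399.,  29., 267.]))]
-1 (560, -250) -120 [(np.float64(0.0), [0.28, 1.17, 0.09, 0.83, -1.92, -1.22], array([731.,  47.,  75.])), (np.float64(0.0), [0.26, 0.87, 0.01, 0.74, -1.74, 2.05], array([721.,  29., 267.]))]
```

```bash
python3 - <<'E'
from h import *
go([512.6,-300,2],[0,0,-1],[.96,.281,0])
E
```

```text
slide [16.9 -2.1 48.8] dr [-0.005 -0.003 -0.098]
```

Call:
{"fn": "step_arm", "kwargs": {"motion": [{"slide": [17, -2, 15], "dr": [0, 0, -0.1], "jaw": 85}, {"slide": [17, -2, 35], "dr": [0, 0, -0.1], "jaw": 85}, {"slide": [17, -2, 48], "dr": [0, 0, -0.1], "jaw": 85}, {"slide": [17, -2, 48], "dr": [0, 0, -0.1], "jaw": 85}, {"slide": [17, -2, 48], "dr": [0, 0, -0.1], "jaw": 40}, {"slide": [17, -2, 48], "dr": [0, 0, -0.1], "jaw": 40}, {"slide": [17, -2, 48], "dr": [0, 0, -0.1], "jaw": 40}, {"slide": [17, -2, 48], "dr": [0, 0, -0.1], "jaw": 40}]}}

```text
clock: 3.1
position: [513.1, -300.2, 3.8]
ee_rot: [0.801, -0.599, 0.001, -0.0]
contact_force: [-0.1, -0.1, 6.8]
gripper_width: 46.4
grasp_force: 61.5
```

Call:
{"fn": "step_arm", "kwargs": {"motion": [{"slide": [0, 0, -20], "dr": [0, 0, 0], "jaw": 40}, {"slide": [0, 0, -50], "dr": [0, 0, 0], "jaw": 40}, {"slide": [0, 0, -90], "dr": [0, 0, 0], "jaw": 40}, {"slide": [0, 0, -130], "dr": [0, 0, 0], "jaw": 40}, {"slide": [0, 0, -130], "dr": [0, 0, 0], "jaw": 40}, {"slide": [0, 0, -130], "dr": [0, 0, 0], "jaw": 40}, {"slide": [0, 0, -130], "dr": [0, 0, 0], "jaw": 40}, {"slide": [0, 0, -130], "dr": [0, 0, 0], "jaw": 40}]}}

```text
clock: 4.1
position: [511.7, -299.8, 130.9]
ee_rot: [0.8, -0.6, -0.001, 0.0]
contact_force: [0.4, -0.5, -1.6]
gripper_width: 46.7
grasp_force: 61.4
```

```bash
python3 - <<'E'
from plan import *
s=log();print(s["position"].round(1),s["gripper_width"],s["contact_force"].round(1),s["joints"].round(3))
im=optics.get_image("side");cv2.imwrite("pics/s1.png",cv2.resize(im[60:280,250:500],None,fx=2.4,fy=2.4))
f=np.radians(-62);go([520+17*np.cos(f),-270+17*np.sin(f),160],[np.cos(f),np.sin(f),0],[-np.sin(f),np.cos(f),0])
E
```

```text
[ 511.7 -299.8  130.9] 46.65760358100959 [ 0.4 -0.5 -1.6] [-0.257  0.42  -0.207 -0.    -0.946  0.542]
slide [ -9.8 -19.6 -28.8] dr [ 1.155 11.217 -1.137]
```

View pics/s1.png

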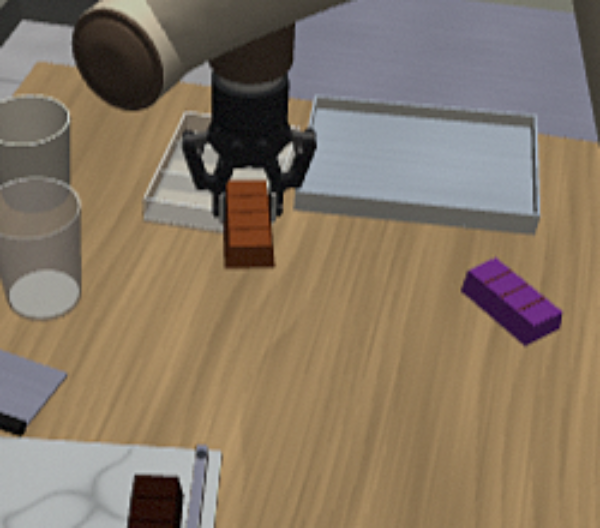

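Side view: the milk bar hangs level in the fingers (crop 248,220), gripped toward its far end. Now I'll tilt it to stand on end.

Call:
{"fn": "step_arm", "kwargs": {"motion": [{"slide": [-2, -4, -10], "dr": [0.14, 1.4, -0.14], "jaw": 40}, {"slide": [-4, -7, -20], "dr": [0.28, 2.7, -0.28], "jaw": 40}, {"slide": [-5, -10, -29], "dr": [0.42, 4.0, -0.42], "jaw": 40}, {"slide": [-7, -12, -29], "dr": [0.55, 5.3, -0.55], "jaw": 40}, {"slide": [-8, -15, -29], "dr": [0.68, 6.6, -0.68], "jaw": 40}, {"slide": [-9, -17, -29], "dr": [0.8, 7.9, -0.8], "jaw": 40}, {"slide": [-10, -20, -29], "dr": [0.94, 9.2, -0.94], "jaw": 40}, {"slide": [-10, -20, -29], "dr": [1.05, 10.3, -1.05], "jaw": 40}]}}

```text
clock: 5.15
position: [531.8, -277.6, 167.7]
ee_rot: [0.715, -0.492, 0.411, 0.278]
contact_force: [25.4, 41.1, 5.3]
gripper_width: 46.9
grasp_force: 62.1
```

```bash
python3 - <<'E'
from plan import *
s=log();print(s["position"].round(1),s["gripper_width"],s["contact_force"].round(1),s["joints"].round(3))
for s4 in(1,-1):
    P,e=fit(s4);a=fk(s["joints"],P,s4);print(s4,P.round(),e,((a[1]*OFF).inv()*R.from_quat(s["ee_rot"])).magnitude(),a[2].round())
f=np.radians(-62);go([520+11*np.cos(f),-270+11*np.sin(f),95],[np.cos(f),np.sin(f),0],[-np.sin(f),np.cos(f),0])
im=optics.get_image("side");cv2.imwrite("pics/s2.png",im[60:360,150:550])
E
```

```text
[ 531.8 -277.6  167.7] 46.931862915032085 [25.4 41.1  5.3] [-0.257  0.346 -0.973  2.053 -0.904 -1.32 ]
1 [ 391.  170.  160.  137.   21.  114. -170.] 59.89445607882768 2.1763534537162723 [ 440. -292.  193.]
-1 [ 447.  110.  135.   87.   13.   52. -147.] 70.58626234853978 7.341190912302604e-07 [ 472. -276.  156.]
slide [-62.8   7.5  36.5] dr [ 0.828  3.806 -0.277]
```

View pics/s2.png

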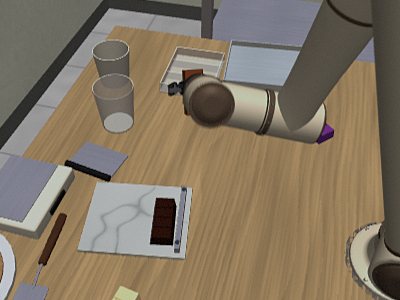

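```bash
cat > fk.py <<'E'
from h import *
from scipy.optimize import least_squares
def fk(q,P):
    a1,h,L2,L4,a3,L6,lo,lw=P;e=lambda a,t:R.from_euler(a,t)
    B1=e("z",q[0]);B2=B1*e("y",q[1]);B3=B2*e("y",-q[2]);B4=B3*e("x",-q[3]);B5=B4*e("y",-q[4])
    el=B1.apply([a1,lo,h])+B2.apply([0,0,L2]);w=el+B3.apply([L4,0,a3]);w2=w+B4.apply([0,lw,0])
    return w2+B5.apply([L6,0,0]),B5*e("x",-q[5]),w2,w
def fit():
    d=np.loadtxt("log.csv",delimiter=",");x0=np.array([0,300,450,400,0,280,-80.,-80])
    f=lambda P:np.r_[np.concatenate([fk(r[:6],P)[0]-r[6:9] for r in d]),(P-x0)*[.01,.003,.003,.003,.02,.003,.0,0]]
    s=least_squares(f,x0);return s.x,np.abs(s.fun[:3*len(d)]).max()
LO=np.array([-3.14,-1.21,-1.07,-3.16,-2.99,-3.1]);HI=np.array([3.14,2.06,1.41,2.05,-.16,3.1])
OFF=R.from_rotvec([-1.2092,1.2092,-1.2092])
def ik(p,T,q0,P):
    def f(q):
        a=fk(q,P);return np.r_[(a[0]-p)/100,((a[1]*OFF).inv()*T).as_rotvec()]
    s=least_squares(f,np.clip(q0,LO+1e-3,HI-1e-3),bounds=(LO,HI));return s.x,np.abs(s.fun).max()
E
sed -i 's/,s4=1,q0=None/,q0=None/;s/,q,P,s4)/,q,P)/' plan.py
python3 - <<'E'
from plan import *
P,e=fit();print(P.round(1),e)
s=arm.read_state();print(s["contact_force"],s["wrist_torque"],s["joint_efforts"].round(1));print(fk(s["joints"],P)[2:])
E
```

```text
[ 1.000e-01  1.608e+02  5.647e+02  4.218e+02 -0.000e+00  2.977e+02
 -0.000e+00 -1.598e+02] 0.01453126472574695
[-1.95905399 -1.13902887 -5.00553461] [ 2.29884755  1.01415877 -0.30126918] [  3.4 -34.3  14.3   2.4  -2.6  -0.3]
(array([437.33389534, -38.00099704, 315.20035761]), array([285.43887263, -74.2958836 , 281.35933417]))
```

```bash
cat > plan.py <<'E'
from fk import *
P,_=fit()
def tool(z,y): 
    z=np.array(z)/np.linalg.norm(z);y=np.array(y)-z*np.dot(y,z);y/=np.linalg.norm(y);return R.from_matrix(np.c_[np.cross(y,z),y,z])
def path(C,phi,sg,zg=75,el=0):
    u=np.array([np.cos(phi),np.sin(phi),0]);y=sg*np.array([-np.sin(phi),np.cos(phi),0]);res=[]
    q=np.array([-.23,.42,-.2,0,-.94,.5])
    q,e=ik(np.array([*C,131.]),tool([0,0,-1],y),q,P);worst=e;zmin=999
    for t in np.linspace(0,np.pi/2-el,9)[1:]:
        z=u*np.sin(t)-np.array([0,0,1])*np.cos(t);G=np.array([*C,131. if t<1 else zg])
        q,e=ik(G+11*z,tool(z,y),q,P);worst=max(worst,e);a=fk(q,P);zmin=min(zmin,a[2][2],a[3][2])
    return worst,q,a[2],a[3]
E
python3 - <<'E'
from plan import *
for C in((520,-270),(470,-200)):
  for el in(0,.4):
   for d in range(-180,180,20):
    for sg in(1,-1):
     b=path(C,np.radians(d),sg,el=el)
     if b[0]<.01: print(C,el,d,sg,b[1].round(2).tolist(),b[2].round().tolist(),b[3].round().tolist())
E
```

```text
(520, -270) 0 -180 1 [-0.14, 1.2, 0.38, 0.19, -2.31, 1.7] [807.0, -270.0, 75.0] [807.0, -111.0, 55.0]
(520, -270) 0 -180 -1 [-0.14, 1.2, 0.38, 0.19, -2.31, -1.44] [807.0, -270.0, 75.0] [807.0, -111.0, 55.0]
(520, -270) 0 -160 1 [-0.03, 1.14, 0.13, 0.44, -2.08, 1.8] [789.0, -172.0, 75.0] [736.0, -26.0, 39.0]
(520, -270) 0 -160 -1 [-0.03, 1.14, 0.13, 0.44, -2.08, -1.34] [789.0, -172.0, 75.0] [736.0, -26.0, 39.0]
(520, -270) 0 -140 1 [0.05, 1.06, -0.15, 0.68, -1.85, 1.79] [740.0, -86.0, 75.0] [639.0, 34.0, 40.0]
(520, -270) 0 -140 -1 [0.05, 1.06, -0.15, 0.68, -1.85, -1.35] [740.0, -86.0, 75.0] [639.0, 34.0, 40.0]
(520, -270) 0 -120 1 [0.11, 0.98, -0.45, 0.94, -1.65, 1.68] [663.0, -22.0, 75.0] [526.0, 58.0, 57.0]
(520, -270) 0 -120 -1 [0.11, 0.98, -0.45, 0.94, -1.65, -1.46] [663.0, -22.0, 75.0] [526.0, 58.0, 57.0]
(520, -270) 0 -100 -1 [0.1, 0.91, -0.73, 1.3, -1.55, -1.64] [570.0, 12.0, 75.0] [413.0, 40.0, 86.0]
(520, -270) 0 -80 -1 [-0.05, 0.87, -0.97, 1.78, -1.63, -1.84] [470.0, 12.0, 75.0] [318.0, -14.0, 117.0]
(520, -270) 0 0 1 [-1.07, 0.91, -0.56, -2.07, -1.52, 1.48] [233.0, -270.0,
[... 7466 characters left out ...]
 0.93] [516.0, -460.0, 187.0] [636.0, -401.0, 275.0]
(470, -200) 0.4 120 1 [-0.44, 0.9, 0.26, -0.6, -1.95, 1.05] [602.0, -429.0, 187.0] [707.0, -333.0, 259.0]
(470, -200) 0.4 120 -1 [-0.44, 0.9, 0.26, -0.6, -1.95, -2.09] [602.0, -429.0, 187.0] [707.0, -333.0, 259.0]
(470, -200) 0.4 140 1 [-0.31, 0.94, 0.29, -0.4, -2.02, 1.23] [672.0, -370.0, 187.0] [753.0, -241.0, 236.0]
(470, -200) 0.4 140 -1 [-0.31, 0.94, 0.29, -0.4, -2.02, -1.91] [672.0, -370.0, 187.0] [753.0, -241.0, 236.0]
(470, -200) 0.4 160 1 [-0.18, 0.95, 0.23, -0.17, -2.01, 1.43] [718.0, -290.0, 187.0] [764.0, -139.0, 207.0]
(470, -200) 0.4 160 -1 [-0.18, 0.95, 0.23, -0.17, -2.01, -1.71] [718.0, -290.0, 187.0] [764.0, -139.0, 207.0]
```

```bash
cat >> plan.py <<'E'
def pose(q):
    a=fk(q,P);return a[0],a[1]*OFF
def rows(qs,step=10.0,smax=55):
    """joint waypoints -> poses, resampled so each row stays inside the limits; printed per call of 8"""
    out=[];prev=pose(qs[0])
    fine=[a+(b-a)*t for a,b in zip(qs[:-1],qs[1:]) for t in np.linspace(0,1,400)[1:]]
    for i,q in enumerate(fine):
        p=pose(q)
        if np.degrees((prev[1].inv()*p[1]).magnitude())>step or np.linalg.norm(p[0]-prev[0])>smax or i==len(fine)-1: out.append((q,p));prev=p
    base=pose(qs[0])
    for i,(q,p) in enumerate(out):
        a=fk(q,P);rv=np.degrees((base[1].inv()*p[1]).as_rotvec())/8
        ends=[(p[0]+p[1].apply([e,0,-11]))[2] for e in(-75,35)]
        print(i%8,"slide",base[1].inv().apply(p[0]-base[0]).round(0).tolist(),"dr",rv.round(2).tolist(),"| tcp",p[0].round(),"w2",a[2].round(),"w",a[3].round(),"ends",np.round(ends))
        if i%8==7: base=p;print()
    return out
E
python3 - <<'E'
from plan import *
s=arm.read_state();q0=s["joints"];f=np.radians(45);u=np.array([np.cos(f),np.sin(f),0]);C=np.array([530,-260,0])
for zg in (140,75):
  qt,e=ik(C+[0,0,zg]+11*u,tool(u,[np.sin(f),-np.cos(f),0]),[-.94,.9,-.05,-1.45,-1.65,-2.2],P);print(zg,qt.round(3),e,[x.round() for x in fk(qt,P)[2:]])
  if zg==140: qa=qt
rows([q0,qa])
E
```

```text
140 [-0.926  0.788 -0.045 -1.467 -1.665 -2.304] 6.630216375924647e-12 [array([ 327., -463.,  140.]), array([ 411., -547.,  247.])]
75 [-0.924  0.906 -0.031 -1.459 -1.653 -2.2  ] 1.226408130605705e-10 [array([ 327., -463.,   75.]), array([ 419., -554.,  169.])]
0 slide [23.0, 32.0, 28.0] dr [-0.82, 0.09, 0.96] | tcp [ 512. -322.  169.] w2 [453. -72. 318.] w [298. -85. 280.] ends [110. 205.]
1 slide [42.0, 67.0, 52.0] dr [-1.64, 0.2, 1.9] | tcp [ 489. -363.  173.] w2 [ 464. -106.  321.] w [311. -97. 279.] ends [114. 208.]
2 slide [56.0, 105.0, 72.0] dr [-2.48, 0.33, 2.82] | tcp [ 462. -399.  175.] w2 [ 472. -141.  324.] w [ 323. -109.  278.] ends [116. 210.]
3 slide [65.0, 147.0, 87.0] dr [-3.39, 0.47, 3.79] | tcp [ 429. -431.  174.] w2 [ 476. -178.  325.] w [ 335. -122.  276.] ends [117. 209.]
4 slide [68.0, 190.0, 97.0] dr [-4.31, 0.62, 4.74] | tcp [ 392. -455.  172.] w2 [ 476. -215.  326.] w [ 346. -137.  275.] ends [117. 206.]
5 slide [65.0, 232.0, 101.0] dr [-5.24, 0.78, 5.66] | tcp [ 354. -472.  167.] w2 [ 472. -250.  326.] w [ 357. -152.  274.] ends [114. 201.]
6 slide [57.0, 27
[... 2048 characters left out ...]
  85.]
5 slide [18.0, 233.0, -66.0] dr [-6.45, 3.33, 2.59] | tcp [ 379. -192.   61.] w2 [ 292. -454.  172.] w [ 429. -466.  252.] ends [-5. 97.]
6 slide [12.0, 264.0, -107.0] dr [-7.52, 3.97, 2.74] | tcp [ 427. -199.   78.] w2 [ 298. -454.  160.] w [ 426. -490.  250.] ends [  9. 115.]
7 slide [4.0, 289.0, -158.0] dr [-8.63, 4.67, 2.78] | tcp [ 477. -216.  101.] w2 [ 309. -456.  150.] w [ 420. -514.  249.] ends [ 29. 138.]

0 slide [27.0, 50.0, 1.0] dr [-0.89, 0.83, 0.1] | tcp [ 521. -240.  128.] w2 [ 321. -460.  143.] w [ 414. -537.  247.] ends [ 53. 163.]
1 slide [39.0, 71.0, -2.0] dr [-1.25, 1.18, 0.13] | tcp [ 538. -252.  140.] w2 [ 327. -463.  140.] w [ 411. -547.  247.] ends [ 65. 175.]
```

```bash
python3 - <<'E'
from plan import *
q0=arm.read_state()["joints"]
for C in((480,-330),(450,-330),(500,-350),(450,-290)):
  for d in(-70,-80,-90):
    f=np.radians(d);u=np.array([np.cos(f),np.sin(f),0]);q=q0*1.;q[3]=1.8;r=[]
    for zg in(140,75):
        q,e=ik(np.array([*C,zg])+11*u,tool(u,[np.sin(f),-np.cos(f),0]),q,P);r.append((round(e,3),q.round(2).tolist()))
    a=fk(q,P);g=f+np.pi;v=np.array([np.cos(g)*np.cos(.4),np.sin(g)*np.cos(.4),-np.sin(.4)])
    k=min((ik(np.array([*C,80])+11*v,tool(v,sg*np.array([-np.sin(g),np.cos(g),0])),[-.6,.95,.4,-.8,-1.95,q6],P) for sg,q6 in((1,.8),(-1,-2.3))),key=lambda k:k[1])
    print(C,d,r,a[2].round(),a[3].round(),"| st2",k[0].round(2),round(k[1],3))
E
```

```text
(480, -330) -70 [(np.float64(0.137), [-0.29, 0.75, -1.07, 2.05, -1.72, -1.79]), (np.float64(0.113), [-0.3, 0.92, -1.06, 2.05, -1.81, -1.93])] [414. -49.  61.] [268. -82. 118.] | st2 [-0.63  0.99  0.51 -0.63 -2.09 -2.17] 0.0
(480, -330) -80 [(np.float64(0.0), [-0.27, 0.73, -1.06, 2.0, -1.66, -1.76]), (np.float64(0.0), [-0.26, 0.88, -1.04, 1.98, -1.71, -1.89])] [430. -48.  75.] [281. -74. 125.] | st2 [-0.69  0.96  0.46 -0.72 -2.01  0.89] 0.0
(480, -330) -90 [(np.float64(0.0), [-0.13, 0.74, -0.96, 1.7, -1.59, -1.7]), (np.float64(0.0), [-0.13, 0.87, -0.95, 1.7, -1.6, -1.82])] [480. -43.  75.] [325. -43. 115.] | st2 [-0.75  0.92  0.39 -0.8  -1.92  0.83] 0.0
(450, -330) -70 [(np.float64(0.23), [-0.24, 0.72, -1.07, 1.92, -1.65, -1.78]), (np.float64(0.194), [-0.25, 0.91, -1.07, 1.93, -1.77, -1.96])] [416. -49.  60.] [269. -69. 120.] | st2 [-0.65  0.96  0.43 -0.6  -2.06  1.02] 0.0
(450, -330) -80 [(np.float64(0.09), [-0.21, 0.72, -1.07, 1.86, -1.64, -1.78]), (np.float64(0.061), [-0.22, 0.88, -1.07, 1.88, -1.71, -1.93])] [421. -46.  71.] [272. -62. 128.] | st2 [-0.71  0.93  0.39 -0.69 -1.99  0
[... 862 characters left out ...]
.96  0.49 -0.82 -1.96 -2.36] 0.0
(450, -290) -70 [(np.float64(0.255), [-0.07, 0.73, -1.07, 1.72, -1.62, -1.8]), (np.float64(0.218), [-0.08, 0.91, -1.07, 1.74, -1.7, -1.98])] [423.  -6.  57.] [277. -22. 120.] | st2 [-0.61  0.92  0.34 -0.62 -2.   -2.12] 0.0
(450, -290) -80 [(np.float64(0.108), [-0.05, 0.72, -1.07, 1.68, -1.6, -1.79]), (np.float64(0.079), [-0.06, 0.88, -1.07, 1.71, -1.64, -1.95])] [427.  -5.  70.] [279. -18. 128.] | st2 [-0.67  0.89  0.3  -0.71 -1.93 -2.2 ] 0.0
(450, -290) -90 [(np.float64(0.0), [-0.01, 0.72, -1.04, 1.58, -1.57, -1.76]), (np.float64(0.0), [-0.01, 0.87, -1.02, 1.58, -1.57, -1.89])] [450.  -3.  75.] [298.  -3. 125.] | st2 [-0.73  0.86  0.24 -0.79 -1.85 -2.25] 0.0
```

```bash
python3 - <<'E'
from plan import *
q0=arm.read_state()["joints"];C=(470,-360);f=np.radians(-86);u=np.array([np.cos(f),np.sin(f),0]);q=q0*1.;q[3]=1.8;Q=[q0]
for zg in(140,78):
    q,e=ik(np.array([*C,zg])+11*u,tool(u,[np.sin(f),-np.cos(f),0]),q,P);print(q.round(3),e);Q.append(q)
    print([x.round() for x in fk(q,P)[2:]])
rows(Q[:2])
E
```

```text
[-0.283  0.731 -1.012  1.918 -1.63  -1.732] 3.467448550509289e-14
[array([450., -74., 140.]), array([293., -85., 166.])]
[-0.278  0.869 -0.997  1.905 -1.67  -1.849] 7.048583938740194e-14
[array([450., -74.,  78.]), array([297., -85., 122.])]
0 slide [4.0, 29.0, 31.0] dr [-0.82, 0.89, 0.34] | tcp [ 511. -315.  151.] w2 [448. -49. 269.] w [292. -78. 251.] ends [ 86. 187.]
1 slide [8.0, 57.0, 53.0] dr [-1.48, 1.94, 0.54] | tcp [ 493. -344.  143.] w2 [453. -60. 221.] w [295. -82. 218.] ends [ 74. 180.]
2 slide [13.0, 78.0, 66.0] dr [-1.92, 3.11, 0.59] | tcp [ 478. -364.  140.] w2 [453. -69. 170.] w [294. -84. 185.] ends [ 67. 176.]
3 slide [14.0, 87.0, 70.0] dr [-2.05, 3.81, 0.55] | tcp [ 471. -371.  140.] w2 [450. -74. 140.] w [293. -85. 166.] ends [ 65. 175.]
```

Call:
{"fn": "step_arm", "kwargs": {"motion": [{"slide": [4, 29, 31], "dr": [-0.82, 0.89, 0.34], "jaw": 40}, {"slide": [8, 57, 53], "dr": [-1.48, 1.94, 0.54], "jaw": 40}, {"slide": [8, 57, 53], "dr": [-1.48, 1.94, 0.54], "jaw": 40}, {"slide": [8, 57, 53], "dr": [-1.48, 1.94, 0.54], "jaw": 40}, {"slide": [8, 57, 53], "dr": [-1.48, 1.94, 0.54], "jaw": 40}, {"slide": [8, 57, 53], "dr": [-1.48, 1.94, 0.54], "jaw": 40}, {"slide": [8, 57, 53], "dr": [-1.48, 1.94, 0.54], "jaw": 40}, {"slide": [8, 57, 53], "dr": [-1.48, 1.94, 0.54], "jaw": 40}]}}

```text
clock: 6.2
position: [497.9, -343.9, 147.8]
ee_rot: [0.604, -0.515, 0.46, 0.398]
contact_force: [0.3, 0.6, -1.7]
gripper_width: 46.6
grasp_force: 61.9
```

```bash
python3 - <<'E'
from plan import *
s=log();print(fit()[1],s["joints"].round(3),s["contact_force"].round(1))
f=np.radians(-86);u=np.array([np.cos(f),np.sin(f),0])
print(R.from_quat(s["ee_rot"]).as_matrix().round(2).tolist())
go(np.array([470,-360,140])+11*u,u,[np.sin(f),-np.cos(f),0]); go(np.array([470,-360,78])+11*u,u,[np.sin(f),-np.cos(f),0])
E
```

```text
0.007616065024535601 [-0.272  0.55  -0.991  1.987 -1.296 -1.536] [ 0.3  0.6 -1.7]
[[0.05, -0.99, 0.15], [-0.26, -0.15, -0.95], [0.97, 0.01, -0.26]]
slide [-1.8 30.9 23.9] dr [-0.589  1.878  0.124]
slide [-61.7  30.5  40. ] dr [-0.589  1.878  0.124]
```

Call:
{"fn": "step_arm", "kwargs": {"motion": [{"slide": [-1, 15, 12], "dr": [-0.3, 0.94, 0.06], "jaw": 40}, {"slide": [-2, 31, 24], "dr": [-0.59, 1.88, 0.12], "jaw": 40}, {"slide": [-10, 31, 26], "dr": [-0.59, 1.88, 0.12], "jaw": 40}, {"slide": [-25, 31, 30], "dr": [-0.59, 1.88, 0.12], "jaw": 40}, {"slide": [-42, 31, 35], "dr": [-0.59, 1.88, 0.12], "jaw": 40}, {"slide": [-45, 31, 36], "dr": [-0.59, 1.88, 0.12], "jaw": 40}, {"slide": [-45, 31, 36], "dr": [-0.59, 1.88, 0.12], "jaw": 40}, {"slide": [-45, 31, 36], "dr": [-0.59, 1.88, 0.12], "jaw": 40}]}}

```text
clock: 7.2
position: [470.6, -371.5, 95.6]
ee_rot: [0.517, -0.482, 0.517, 0.482]
contact_force: [-0.0, 0.6, -2.2]
gripper_width: 46.7
grasp_force: 61.9
```

```bash
python3 - <<'E'
from h import *
s=log();print(s["contact_force"].round(1),R.from_quat(s["ee_rot"]).as_matrix().round(3).tolist())
f=np.radians(-86);u=np.array([np.cos(f),np.sin(f),0])
go(np.array([470,-360,74])+11*u,u,[np.sin(f),-np.cos(f),0])
S=optics.get_image("side");T=optics.get_image("top")
o=np.zeros((400,800,3),np.uint8);o[:,:400]=cv2.resize(S[100:300,280:480],(400,400));o[:,400:]=cv2.resize(T[170:370,340:540],(400,400));cv2.imwrite("pics/p3.png",o)
E
```

```text
[-0.   0.6 -2.2] [[-0.0, -0.998, 0.07], [0.001, -0.07, -0.998], [1.0, 0.0, 0.001]]
slide [-21.6  -0.2  -0.6] dr [-0.    -0.005  0.   ]
```

View pics/p3.png

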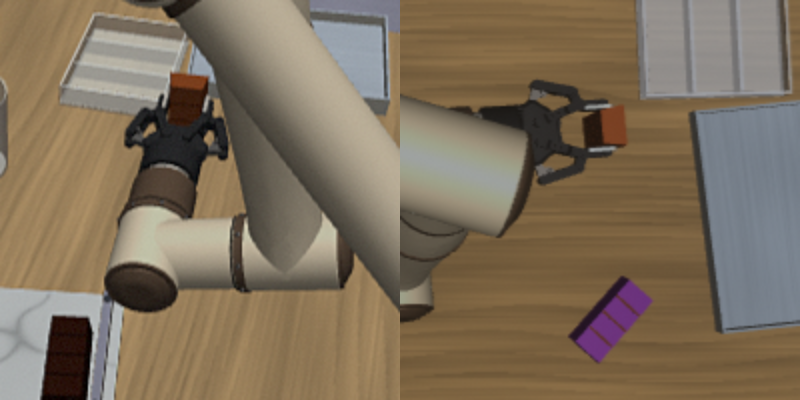

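Both views show the bar upright in the grip (left crop 187,95; right crop 605,127), tool horizontal and clear of the stop bar. Now I'll lower it with small steps.

Call:
{"fn": "step_arm", "kwargs": {"motion": [{"slide": [-8, 0, -0.5], "dr": [0, 0, 0], "jaw": 40}, {"slide": [-14, 0, -0.5], "dr": [0, 0, 0], "jaw": 40}, {"slide": [-17, 0, -0.5], "dr": [0, 0, 0], "jaw": 40}, {"slide": [-18, 0, -0.5], "dr": [0, 0, 0], "jaw": 40}, {"slide": [-19, 0, -0.5], "dr": [0, 0, 0], "jaw": 40}, {"slide": [-20, 0, -0.5], "dr": [0, 0, 0], "jaw": 40}, {"slide": [-20, 0, -0.5], "dr": [0, 0, 0], "jaw": 40}, {"slide": [-20, 0, -0.5], "dr": [0, 0, 0], "jaw": 40}]}}

```text
clock: 8.3
position: [470.3, -371.2, 75.0]
ee_rot: [0.517, -0.482, 0.517, 0.483]
contact_force: [0.1, 0.0, 0.5]
gripper_width: 46.6
grasp_force: 62.0
```

Call:
{"fn": "step_arm", "kwargs": {"motion": [{"slide": [-0.8, 0, 0], "dr": [0, 0, 0], "jaw": 40}, {"slide": [-0.8, 0, 0], "dr": [0, 0, 0], "jaw": 48}, {"slide": [-0.8, 0, 0], "dr": [0, 0, 0], "jaw": 60}, {"slide": [-0.8, 0, 0], "dr": [0, 0, 0], "jaw": 85}, {"slide": [-0.8, 0, 0], "dr": [0, 0, 0], "jaw": 85}, {"slide": [-0.8, 0, -10], "dr": [0, 0, 0], "jaw": 85}, {"slide": [-0.8, 0, -40], "dr": [0, 0, 0], "jaw": 85}, {"slide": [-0.8, 0, -80], "dr": [0, 0, 0], "jaw": 85}]}}

```text
clock: 9.3
position: [464.0, -290.9, 73.6]
ee_rot: [0.517, -0.483, 0.516, 0.483]
contact_force: [0.5, -0.1, -0.8]
gripper_width: 85.0
grasp_force: 0.0
```

```bash
python3 - <<'E'
from plan import *
q0=log()["joints"];print(arm.read_state()["position"].round(1),q0.round(3))
S=optics.get_image("side");T=optics.get_image("top")
o=np.zeros((400,800,3),np.uint8);o[:,:400]=cv2.resize(S[100:300,280:480],(400,400));o[:,400:]=cv2.resize(T[170:370,340:540],(400,400));cv2.imwrite("pics/p4.png",o)
C=np.array([470,-360.]);g=np.radians(94);el=.4
v=np.array([np.cos(g)*np.cos(el),np.sin(g)*np.cos(el),-np.sin(el)])
for sg in(1,-1):
  for q6 in(.8,-2.3):
    q,e=ik(np.array([*C,80])+11*v-90*v,tool(v,sg*np.array([-np.sin(g),np.cos(g),0])),[-.7,.95,.4,-.8,-1.95,q6],P);print(sg,q.round(2),round(e,3),fk(q,P)[2].round())
E
```

```text
[ 464.  -290.9   73.6] [-0.014  0.871 -1.035  1.647 -1.598 -1.904]
1 [-0.83  1.02  0.73 -0.78 -2.19  0.75] 0.0 [ 494. -706.  227.]
1 [-0.51  1.51  0.61  0.48 -2.96 -3.1 ] 1.525 [ 706. -554.  -84.]
-1 [-0.83  1.02  0.73 -0.78 -2.19 -2.39] 0.0 [ 494. -706.  227.]
-1 [-0.83  1.02  0.73 -0.78 -2.19 -2.39] 0.0 [ 494. -706.  227.]
```

View pics/p4.png

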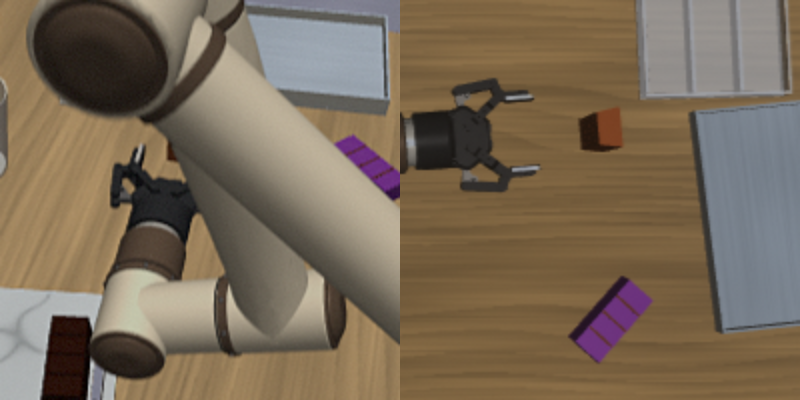

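```bash
cat >> plan.py <<'E'
def tilt(C,z,phi,el,back,sg,q0):
    v=np.array([np.cos(phi)*np.cos(el),np.sin(phi)*np.cos(el),-np.sin(el)])
    return ik(np.array([*C,z])+(11-back)*v,tool(v,sg*np.array([-np.sin(phi),np.cos(phi),0])),q0,P)
E
python3 - <<'E'
from plan import *
T=optics.get_image("top");ct=blob("top",T,"milk",(400,200,480,270))
m=cv2.inRange(cv2.cvtColor(T,cv2.COLOR_BGR2HSV),(5,120,110),(14,255,255));k=np.zeros_like(m);k[200:270,400:480]=m[200:270,400:480]
c=max(cv2.findContours(k,0,1)[0],key=cv2.contourArea)[:,0,:].astype(float);print("topface",bar("top",c,110))
q0=arm.read_state()["joints"];C=(470,-360)
qa,e=ik(np.array([450,-290,230.]),tool([-.0,-.45,-.9],[-.998,-.07,0]),q0,P);print(qa.round(2),e)
qb,e=ik(np.array([470,-400,300.]),tool([0,0,-1],[-.998,-.07,0]),[-.4,.3,0,0,-1.2,.5],P);print(qb.round(2),e)
qc,e=tilt(C,95,np.radians(94),.4,130,1,[-.8,1,.7,-.78,-2.19,.75]);print(qc.round(2),e)
rows([q0,qa,qb,qc])
E
```

```text
topface [ 470.4 -359.5   49.    29.7    4.1]
[-0.06  0.16 -0.6   0.61 -0.89 -0.29] 2.2737367544323206e-15
[-0.44  0.33  0.1  -0.   -1.34  0.51] 2.9141082790858e-10
[-0.86  1.05  0.89 -0.83 -2.3   0.66] 1.7053025658242404e-15
0 slide [29.0, 17.0, 23.0] dr [-1.11, -0.42, -0.41] | tcp [ 451. -312.  103.] w2 [475. -16. 119.] w [319.  -5. 149.] ends [ 29. 139.]
1 slide [53.0, 35.0, 38.0] dr [-2.04, -1.22, -0.7] | tcp [ 435. -329.  127.] w2 [499. -42. 172.] w [343.  -8. 177.] ends [ 55. 163.]
2 slide [71.0, 49.0, 45.0] dr [-2.66, -2.32, -0.88] | tcp [ 421. -337.  144.] w2 [512. -66. 230.] w [364. -10. 212.] ends [ 77. 181.]
3 slide [84.0, 57.0, 44.0] dr [-2.89, -3.57, -0.93] | tcp [ 413. -337.  158.] w2 [516. -89. 288.] w [380. -13. 250.] ends [ 97. 193.]
4 slide [96.0, 57.0, 38.0] dr [-2.73, -4.83, -0.86] | tcp [ 413. -331.  170.] w2 [ 510. -110.  344.] w [392. -16. 292.] ends [118. 204.]
5 slide [110.0, 50.0, 29.0] dr [-2.24, -6.0, -0.7] | tcp [ 419. -320.  184.] w2 [ 497. -127.  396.] w [398. -18. 334.] ends [142. 215.]
6 slide [128.0, 37.0, 17.0] dr [-1.46, -7.0, -0.46] | tcp [ 431. -3
[... 900 characters left out ...]
]
5 slide [100.0, -36.0, 57.0] dr [-0.47, -7.02, 0.4] | tcp [ 486. -407.  218.] w2 [ 514. -548.  479.] w [ 609. -432.  532.] ends [263. 211.]
6 slide [97.0, -42.0, 80.0] dr [-0.51, -8.28, 0.38] | tcp [ 491. -415.  197.] w2 [ 518. -600.  428.] w [ 618. -497.  499.] ends [251. 184.]
7 slide [100.0, -45.0, 103.0] dr [-0.39, -9.54, 0.25] | tcp [ 493. -428.  177.] w2 [ 517. -651.  373.] w [ 618. -563.  460.] ends [240. 158.]

0 slide [26.0, 2.0, -2.0] dr [0.01, -1.2, -0.37] | tcp [ 489. -446.  159.] w2 [ 509. -699.  315.] w [ 609. -628.  418.] ends [229. 135.]
1 slide [56.0, 12.0, -6.0] dr [0.06, -2.29, -0.88] | tcp [ 478. -469.  141.] w2 [ 497. -743.  257.] w [ 591. -687.  374.] ends [215. 113.]
```

Call:
{"fn": "step_arm", "kwargs": {"motion": [{"slide": [40, 0, 0], "dr": [0, 0, 0], "jaw": 85}, {"slide": [80, 5, 0], "dr": [-0.1, -1.2, 0], "jaw": 85}, {"slide": [110, 10, 0], "dr": [-0.2, -2.5, 0], "jaw": 85}, {"slide": [130, 15, 0], "dr": [-0.3, -3.8, -0.1], "jaw": 85}, {"slide": [150, 21, 4], "dr": [-0.3, -5.1, -0.1], "jaw": 85}, {"slide": [150, 21, 4], "dr": [-0.4, -6.4, -0.1], "jaw": 85}, {"slide": [150, 21, 4], "dr": [-0.45, -7.6, -0.15], "jaw": 85}, {"slide": [150, 21, 4], "dr": [-0.47, -7.8, -0.16], "jaw": 85}]}}

```text
clock: 10.45
position: [444.7, -297.5, 225.5]
ee_rot: [0.699, -0.675, 0.154, 0.182]
contact_force: [0.1, 0.1, -0.1]
gripper_width: 85.2
grasp_force: 0.0
```

```bash
python3 - <<'E'
from plan import *
s=log();q0=s["joints"];print(s["position"].round(1),q0.round(2))
qb,e=ik(np.array([470,-400,300.]),tool([0,0,-1],[-.998,-.07,0]),[-.4,.3,0,0,-1.2,.5],P)
qc,e=tilt((470,-360),90,np.radians(94),.4,130,1,[-.8,1,.7,-.78,-2.19,.75])
rows([q0,qb,qc])
E
```

```text
[ 444.7 -297.5  225.5] [-0.07  0.17 -0.6   0.63 -0.9  -0.32]
0 slide [55.0, 0.0, -2.0] dr [-0.45, -1.01, 0.21] | tcp [ 447. -346.  252.] w2 [ 476. -246.  532.] w [471. -96. 478.] ends [238. 274.]
1 slide [93.0, -5.0, -7.0] dr [-0.32, -2.25, 0.13] | tcp [ 454. -376.  275.] w2 [ 479. -327.  567.] w [ 518. -175.  538.] ends [273. 291.]
2 slide [122.0, -17.0, -18.0] dr [0.3, -3.31, -0.19] | tcp [ 468. -397.  297.] w2 [ 472. -392.  594.] w [ 537. -246.  591.] ends [306. 308.]
3 slide [114.0, -24.0, 8.0] dr [-0.01, -4.51, 0.01] | tcp [ 474. -402.  270.] w2 [ 489. -446.  564.] w [ 568. -308.  581.] ends [293. 276.]
4 slide [103.0, -31.0, 33.0] dr [-0.33, -5.72, 0.21] | tcp [ 479. -404.  242.] w2 [ 504. -496.  524.] w [ 592. -368.  558.] ends [276. 242.]
5 slide [95.0, -39.0, 57.0] dr [-0.52, -6.96, 0.31] | tcp [ 486. -407.  217.] w2 [ 514. -548.  478.] w [ 610. -431.  530.] ends [261. 210.]
6 slide [92.0, -45.0, 81.0] dr [-0.56, -8.22, 0.3] | tcp [ 491. -415.  194.] w2 [ 518. -599.  427.] w [ 619. -496.  496.] ends [249. 181.]
7 slide [94.0, -47.0, 104.0] dr [-0.45, -9.48, 0.17] | tcp [ 493. -428.  174.] w2 [ 517. -650.  371.] w [ 619. -562.  457.] ends [237. 156.]

0 slide [27.0, 2.0, -1.0] dr [0.02, -1.2, -0.36] | tcp [ 489. -446.  155.] w2 [ 510. -698.  312.] w [ 610. -627.  414.] ends [225. 131.]
1 slide [57.0, 11.0, -5.0] dr [0.07, -2.32, -0.88] | tcp [ 478. -469.  136.] w2 [ 497. -743.  252.] w [ 592. -687.  368.] ends [210. 108.]
```

Call:
{"fn": "step_arm", "kwargs": {"motion": [{"slide": [55, 0, -2], "dr": [-0.4, -1, 0.2], "jaw": 85}, {"slide": [93, -5, -7], "dr": [-0.3, -2.2, 0.1], "jaw": 85}, {"slide": [122, -17, -18], "dr": [0, -3.4, 0], "jaw": 85}, {"slide": [114, -24, 8], "dr": [0, -4.6, 0], "jaw": 85}, {"slide": [103, -31, 33], "dr": [-0.3, -5.8, 0.2], "jaw": 85}, {"slide": [95, -39, 57], "dr": [-0.5, -7, 0.3], "jaw": 85}, {"slide": [92, -45, 81], "dr": [-0.55, -8.2, 0.3], "jaw": 85}, {"slide": [94, -47, 104], "dr": [-0.45, -9.45, 0.2], "jaw": 85}]}}

```text
clock: 11.45
position: [491.9, -427.5, 172.0]
ee_rot: [-0.632, 0.657, 0.327, 0.25]
contact_force: [0.5, 0.7, -1.5]
gripper_width: 84.9
grasp_force: 0.0
```

```bash
python3 - <<'E'
from plan import *
s=log();q0=s["joints"];print(s["position"].round(1),q0.round(2))
g=np.radians(94);el=.4;v=np.array([np.cos(g)*np.cos(el),np.sin(g)*np.cos(el),-np.sin(el)])
for b in(130,60,0): go(np.array([470.4,-359.5,80])+(11-b)*v,v,[-np.sin(g),np.cos(g),0])
E
```

```text
[ 491.9 -427.5  172. ] [-0.74  0.84  0.65 -0.58 -2.01  0.62]
slide [62.5  9.   0.6] dr [ 0.085 -2.324 -0.913]
slide [40.2  9.6 66.9] dr [ 0.085 -2.324 -0.913]
slide [ 21.1  10.2 123.8] dr [ 0.085 -2.324 -0.913]
```

Call:
{"fn": "step_arm", "kwargs": {"motion": [{"slide": [30, 5, 0], "dr": [0.04, -1.2, -0.45], "jaw": 85}, {"slide": [62, 9, 0], "dr": [0.08, -2.32, -0.91], "jaw": 85}, {"slide": [62, 9, 0], "dr": [0.08, -2.32, -0.91], "jaw": 85}, {"slide": [52, 9, 32], "dr": [0.08, -2.32, -0.91], "jaw": 85}, {"slide": [40, 9.5, 67], "dr": [0.08, -2.32, -0.91], "jaw": 85}, {"slide": [30, 10, 97], "dr": [0.08, -2.32, -0.91], "jaw": 85}, {"slide": [22, 10, 120], "dr": [0.08, -2.32, -0.91], "jaw": 85}, {"slide": [22, 10, 120], "dr": [0.08, -2.32, -0.91], "jaw": 85}]}}

```text
clock: 12.45
position: [470.5, -351.4, 80.0]
ee_rot: [0.612, -0.569, -0.402, -0.374]
contact_force: [0.1, -0.9, -0.2]
gripper_width: 85.3
grasp_force: 0.0
```

```bash
python3 - <<'E'
from plan import *
s=log();print(s["position"].round(1),s["contact_force"].round(1))
A=R.from_quat(s["ee_rot"]);print(A.as_matrix().round(3).tolist(),"bar in tool",A.inv().apply(np.array([470.4,-359.5,80])-s["position"]).round(1))
S=optics.get_image("side");T=optics.get_image("top")
o=np.zeros((400,800,3),np.uint8);o[:,:400]=cv2.resize(S[100:300,280:480],(400,400));o[:,400:]=cv2.resize(T[170:370,340:540],(400,400));cv2.imwrite("pics/p5.png",o)
E
```

```text
[ 470.5 -351.4   80. ] [ 0.1 -0.9 -0.2]
[[0.028, -0.997, -0.067], [-0.396, -0.073, 0.915], [-0.918, 0.001, -0.397]] bar in tool [ 3.2  0.7 -7.4]
```

View pics/p5.png

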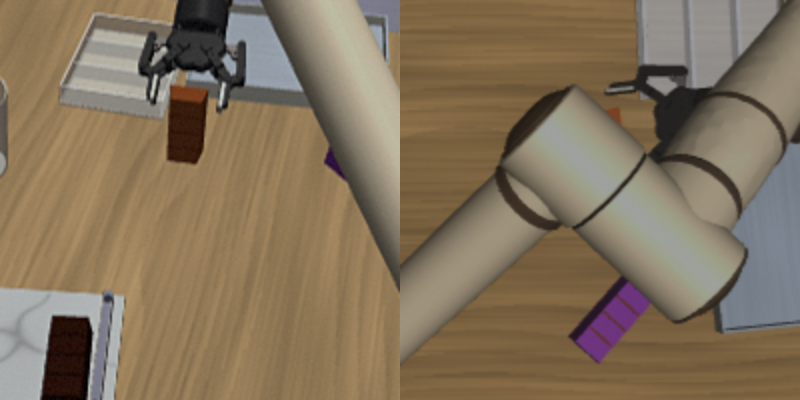

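The bar (left crop 187,125) stands between the open fingers, narrow face toward the slab. Grip and lift.

Call:
{"fn": "step_arm", "kwargs": {"motion": [{"slide": [0, 0, 0], "dr": [0, 0, 0], "jaw": 40}, {"slide": [0, 0, 0], "dr": [0, 0, 0], "jaw": 40}, {"slide": [0, 0, 0], "dr": [0, 0, 0], "jaw": 40}, {"slide": [0, 0, 0], "dr": [0, 0, 0], "jaw": 40}, {"slide": [-10, 0, -4], "dr": [0, 0, 0], "jaw": 40}, {"slide": [-40, 0, -17], "dr": [0, 0, 0], "jaw": 40}, {"slide": [-75, 0, -32], "dr": [0, 0, 0], "jaw": 40}, {"slide": [-92, 0, -40], "dr": [0, 0, 0], "jaw": 40}]}}

```text
clock: 13.55
position: [471.2, -353.4, 180.2]
ee_rot: [0.612, -0.57, -0.401, -0.374]
contact_force: [0.4, -0.4, -1.1]
gripper_width: 49.5
grasp_force: 62.0
```

```bash
cat > place.py <<'E'
from plan import *
ct=np.array([26.2,0,2.5]);d=np.array([.918,0,.397]);n=np.array([.397,0,-.918]);B=np.c_[d,np.cross(n,d),n]
def target(xy,z,az):
    a=np.radians(az);D=np.array([np.cos(a),np.sin(a),0]);N=np.array([0,0,1.])
    T=R.from_matrix(np.c_[D,np.cross(N,D),N]@np.linalg.inv(B));T=R.from_quat(T.as_quat())
    return np.array([*xy,z])-T.apply(ct),T
E
python3 - <<'E'
from place import *
s=log();q0=s["joints"];print(q0.round(2))
for z in(130,27):
    p,T=target((594.1,63.6),z,-78.5);best=min((ik(p,T,[.2,.5,0,a,-1.2,q6],P) for a in(-.3,.3) for q6 in(-2,-1,0,1,2)),key=lambda k:k[1]+.001*abs(k[0]-q0).max())
    print(z,p.round(),best[0].round(2),best[1],fk(best[0],P)[2].round())
    if z==130: qa=best[0]
rows([q0,qa])
E
```

```text
[-0.77  0.84  0.53 -0.81 -2.13  0.72]
130 [589.  88. 122.] [ 0.58  0.46 -0.39  0.48 -0.93 -0.71] 2.842170943040401e-16 [566. 204. 395.]
27 [589.  88.  19.] [ 0.57  0.59 -0.51  0.6  -0.71 -0.88] 1.3500311979441904e-15 [566. 204. 292.]
0 slide [0.0, -16.0, 40.0] dr [-0.59, 0.67, 0.91] | tcp [ 484. -316.  164.] w2 [ 529. -574.  306.] w [ 632. -502.  405.] ends [234. 139.]
1 slide [1.0, -27.0, 77.0] dr [-1.14, 1.49, 1.72] | tcp [ 493. -281.  149.] w2 [ 564. -519.  314.] w [ 664. -429.  400.] ends [213. 127.]
2 slide [1.0, -35.0, 112.0] dr [-1.62, 2.45, 2.41] | tcp [ 499. -249.  134.] w2 [ 595. -459.  322.] w [ 688. -351.  395.] ends [191. 118.]
3 slide [1.0, -41.0, 144.0] dr [-2.02, 3.54, 2.95] | tcp [ 503. -219.  122.] w2 [ 622. -395.  331.] w [ 702. -270.  390.] ends [170. 111.]
4 slide [-0.0, -47.0, 172.0] dr [-2.29, 4.74, 3.3] | tcp [ 507. -193.  112.] w2 [ 643. -327.  341.] w [ 706. -187.  385.] ends [149. 108.]
5 slide [-4.0, -55.0, 196.0] dr [-2.43, 6.0, 3.43] | tcp [ 513. -168.  106.] w2 [ 658. -255.  351.] w [ 699. -104.  380.] ends [131. 107.]
6 slide [-11.0, -66.0, 220.0] dr [
[... 203 characters left out ...]
] w [652.  57. 369.] ends [106. 115.]

0 slide [-37.0, -10.0, -12.0] dr [0.75, 1.04, -0.1] | tcp [553. -79. 105.] w2 [656. -21. 378.] w [611. 131. 363.] ends [100. 123.]
1 slide [-83.0, -19.0, -26.0] dr [1.66, 1.85, -0.37] | tcp [570. -33. 110.] w2 [636.  59. 386.] w [560. 196. 358.] ends [ 98. 131.]
2 slide [-138.0, -23.0, -39.0] dr [2.64, 2.41, -0.79] | tcp [584.  21. 116.] w2 [606. 133. 391.] w [504. 249. 352.] ends [ 99. 139.]
3 slide [-193.0, -20.0, -48.0] dr [3.49, 2.68, -1.28] | tcp [589.  77. 121.] w2 [573. 193. 395.] w [451. 286. 348.] ends [102. 145.]
4 slide [-204.0, -18.0, -49.0] dr [3.65, 2.72, -1.39] | tcp [589.  88. 122.] w2 [566. 204. 395.] w [441. 292. 347.] ends [102. 146.]
```

Call:
{"fn": "step_arm", "kwargs": {"motion": [{"slide": [0, -16, 40], "dr": [-0.59, 0.67, 0.91], "jaw": 40}, {"slide": [1, -27, 77], "dr": [-1.14, 1.49, 1.72], "jaw": 40}, {"slide": [1, -35, 112], "dr": [-1.62, 2.45, 2.41], "jaw": 40}, {"slide": [1, -41, 144], "dr": [-2.02, 3.54, 2.95], "jaw": 40}, {"slide": [0, -47, 172], "dr": [-2.29, 4.74, 3.3], "jaw": 40}, {"slide": [-4, -55, 196], "dr": [-2.43, 6.0, 3.43], "jaw": 40}, {"slide": [-11, -66, 220], "dr": [-2.4, 7.27, 3.32], "jaw": 40}, {"slide": [-21, -81, 245], "dr": [-2.21, 8.49, 2.94], "jaw": 40}]}}

```text
clock: 14.55
position: [535.2, -113.3, 99.5]
ee_rot: [-0.656, 0.72, 0.135, -0.182]
contact_force: [-0.3, 0.4, -2.1]
gripper_width: 49.5
grasp_force: 62.1
```

```bash
python3 - <<'E'
from place import *
s=log();q0=s["joints"];print(s["position"].round(),q0.round(2),s["gripper_width"])
p,T=target((594.1,63.6),130,-78.5);qa,e=ik(p,T,[.58,.46,-.39,.48,-.93,-.71],P);rows([q0,qa])
y=T.as_matrix()[:,1];z=T.as_matrix()[:,2];go(p,z,y)
E
```

```text
[ 535. -113.  100.] [ 0.09  0.6  -0.06  0.   -1.37 -0.19] 49.53227987326674
0 slide [-36.0, -10.0, -12.0] dr [0.74, 1.02, -0.1] | tcp [552. -78. 103.] w2 [656. -21. 376.] w [610. 132. 361.] ends [ 98. 120.]
1 slide [-82.0, -18.0, -27.0] dr [1.65, 1.84, -0.37] | tcp [570. -33. 109.] w2 [636.  59. 384.] w [560. 197. 357.] ends [ 96. 130.]
2 slide [-135.0, -22.0, -41.0] dr [2.61, 2.38, -0.77] | tcp [583.  20. 115.] w2 [607. 131. 390.] w [505. 248. 352.] ends [ 98. 138.]
3 slide [-189.0, -19.0, -51.0] dr [3.47, 2.67, -1.25] | tcp [589.  75. 121.] w2 [574. 191. 394.] w [453. 285. 348.] ends [101. 145.]
4 slide [-202.0, -18.0, -52.0] dr [3.66, 2.7, -1.37] | tcp [589.  88. 122.] w2 [566. 204. 395.] w [441. 292. 347.] ends [102. 146.]
slide [-202.3  -17.6  -52.4] dr [ 3.656  2.705 -1.375]
```

Call:
{"fn": "step_arm", "kwargs": {"motion": [{"slide": [-36, -10, -12], "dr": [0.74, 1.02, -0.1], "jaw": 40}, {"slide": [-82, -18, -27], "dr": [1.65, 1.84, -0.37], "jaw": 40}, {"slide": [-135, -22, -41], "dr": [2.61, 2.38, -0.77], "jaw": 40}, {"slide": [-189, -19, -51], "dr": [3.47, 2.67, -1.25], "jaw": 40}, {"slide": [-202, -18, -52], "dr": [3.66, 2.7, -1.37], "jaw": 40}, {"slide": [-202, -18, -52], "dr": [3.66, 2.7, -1.37], "jaw": 40}, {"slide": [-202, -18, -52], "dr": [3.66, 2.7, -1.37], "jaw": 40}, {"slide": [-202, -18, -52], "dr": [3.66, 2.7, -1.37], "jaw": 40}]}}

```text
clock: 15.55
position: [589.5, 84.6, 122.7]
ee_rot: [0.757, -0.622, 0.155, 0.127]
contact_force: [0.4, -0.7, -2.5]
gripper_width: 49.8
grasp_force: 62.2
```

```bash
python3 - <<'E'
from place import *
s=log();print(s["position"].round(1))
for z in(60,40,29):
    p,T=target((594.1,63.6),z,-78.5);M=T.as_matrix();go(p,M[:,2],M[:,1])
S=optics.get_image("side");T=optics.get_image("top")
o=np.zeros((400,800,3),np.uint8);o[:,:400]=cv2.resize(S[150:350,200:400],(400,400));o[:,400:]=cv2.resize(T[110:310,200:400],(400,400));cv2.imwrite("pics/p6.png",o)
E
```

```text
[589.5  84.6 122.7]
slide [-31.   -0.4  63.7] dr [ 0.02   0.033 -0.035]
slide [-38.9  -0.4  82.1] dr [ 0.02   0.033 -0.035]
slide [-43.2  -0.4  92.2] dr [ 0.02   0.033 -0.035]
```

View pics/p6.png

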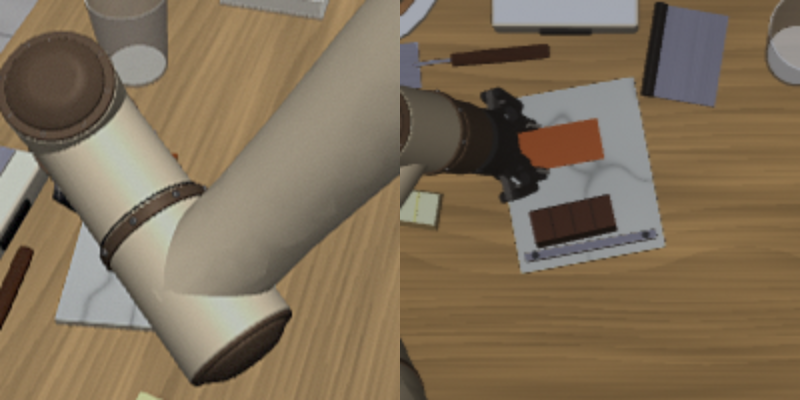

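The top view shows the milk bar held wide face up (right crop 565,145), above the slab beyond the dark bar (573,220). Lowering.

Call:
{"fn": "step_arm", "kwargs": {"motion": [{"slide": [-10, 0, 23], "dr": [0, 0, 0], "jaw": 40}, {"slide": [-22, 0, 50], "dr": [0, 0, 0], "jaw": 40}, {"slide": [-32, 0, 74], "dr": [0, 0, 0], "jaw": 40}, {"slide": [-36, 0, 84], "dr": [0, 0, 0], "jaw": 40}, {"slide": [-38, 0, 88], "dr": [0, 0, 0], "jaw": 40}, {"slide": [-39, 0, 90.5], "dr": [0, 0, 0], "jaw": 40}, {"slide": [-39, 0, 90.5], "dr": [0, 0, 0], "jaw": 40}, {"slide": [-39, 0, 90.5], "dr": [0, 0, 0], "jaw": 40}]}}

```text
clock: 16.65
position: [589.5, 86.7, 25.2]
ee_rot: [0.758, -0.621, 0.155, 0.126]
contact_force: [-0.3, 0.5, -2.4]
gripper_width: 49.6
grasp_force: 62.4
```

Call:
{"fn": "step_arm", "kwargs": {"motion": [{"slide": [-0.8, 0, 1.8], "dr": [0, 0, 0], "jaw": 40}, {"slide": [-1.2, 0, 2.8], "dr": [0, 0, 0], "jaw": 40}, {"slide": [-1.6, 0, 3.7], "dr": [0, 0, 0], "jaw": 40}, {"slide": [-1.8, 0, 4.2], "dr": [0, 0, 0], "jaw": 40}, {"slide": [-2, 0, 4.6], "dr": [0, 0, 0], "jaw": 40}, {"slide": [-2, 0, 4.6], "dr": [0, 0, 0], "jaw": 40}, {"slide": [-2, 0, 4.6], "dr": [0, 0, 0], "jaw": 40}, {"slide": [-2, 0, 4.6], "dr": [0, 0, 0], "jaw": 40}]}}

```text
clock: 17.65
position: [589.3, 86.5, 21.9]
ee_rot: [0.758, -0.621, 0.156, 0.127]
contact_force: [-5.5, 2.7, 12.1]
gripper_width: 49.7
grasp_force: 63.6
```

Call:
{"fn": "step_arm", "kwargs": {"motion": [{"slide": [0, 0, 0], "dr": [0, 0, 0], "jaw": 52}, {"slide": [0, 0, 0], "dr": [0, 0, 0], "jaw": 58}, {"slide": [0, 0, 0], "dr": [0, 0, 0], "jaw": 66}, {"slide": [0, 0, 0], "dr": [0, 0, 0], "jaw": 66}, {"slide": [0, 0, -15], "dr": [0, 0, 0], "jaw": 66}, {"slide": [0, 0, -40], "dr": [0, 0, 0], "jaw": 66}, {"slide": [0, 0, -80], "dr": [0, 0, 0], "jaw": 66}, {"slide": [0, 0, -120], "dr": [0, 0, 0], "jaw": 66}]}}

```text
clock: 18.65
position: [579.7, 133.7, 131.7]
ee_rot: [0.758, -0.621, 0.155, 0.127]
contact_force: [0.2, 0.7, 0.4]
gripper_width: 66.4
grasp_force: 0.0
```

```bash
cat > meas.py <<'E'
from plan import *
def slabbars():
    T=optics.get_image("top");h=cv2.cvtColor(T,cv2.COLOR_BGR2HSV)
    def big(m,win,k=5):
        x0,y0,x1,y1=win;z=np.zeros_like(m);z[y0:y1,x0:x1]=m[y0:y1,x0:x1];z=cv2.morphologyEx(z,cv2.MORPH_CLOSE,np.ones((k,k)))
        return max(cv2.findContours(z,0,1)[0],key=cv2.contourArea)[:,0,:].astype(float)
    W=(235,140,345,255)
    print("milk top",bar("top",big(cv2.inRange(h,(5,120,110),(14,255,255)),W),42))
    print("dark",bar("top",big(cv2.inRange(h,*HSV["dark"]),(255,190,320,240)),28))
    cv2.imwrite("pics/t.png",T)
E
python3 - <<'E'
from meas import *
s=log();print(s["position"].round(1),s["joints"].round(2));slabbars()
E
```

```text
[579.7 133.7 131.7] [ 0.66  0.46 -0.35  0.43 -0.99 -0.74]
milk top [593.5  65.3 108.3  50.8 -79.7]
dark [511.3  49.1 108.2  49.6 -77.3]
```

```bash
cat >> meas.py <<'E'
yaw=np.radians(10.6);EX=np.array([np.cos(yaw),np.sin(yaw),0]);EY=np.array([-np.sin(yaw),np.cos(yaw),0]);S0=np.array([577.4,44.2,0])
def sl(x,y,z): return S0+x*EX+y*EY+[0,0,z]
def toS(p): p=np.array([*p[:2],0])-S0;return np.array([p@EX,p@EY]).round(1)
E
python3 - <<'E'
from meas import *
q0=arm.read_state()["joints"];t=np.radians(12);z=-np.sin(t)*EX-np.array([0,0,np.cos(t)])
print(toS((593.5,65.3)),toS((511.3,49.1)))
best=None
for sg in(1,-1):
  for q6 in(-2,-1,0,1,2):
    q,e=ik(sl(76,17.5,120),tool(z,sg*EY),[.3,.5,0,0,-1.2,q6],P)
    if e<1e-6:
        c=abs(q-q0).max()
        if best is None or c<best[0]: best=(c,q,sg)
print(best);sg=best[2];q2,e=ik(sl(76,17.5,14),tool(z,sg*EY),best[1],P);q3,e3=ik(sl(9,17.5,14),tool(z,sg*EY),q2,P);print(q2.round(2),e,q3.round(2),e3,[x.round() for x in fk(q3,P)[2:]])
rows([q0,best[1]]);go(sl(76,17.5,120),z,sg*EY)
E
```

```text
[19.7 17.8] [-64.1  17. ]
(np.float64(0.9761173655997388), array([ 0.34690912,  0.62369584,  0.12147718, -0.03503758, -1.27552667,
       -1.71902285]), 1)
[ 0.35  0.73  0.03 -0.04 -1.08 -1.71] 6.753438953899238e-13 [ 0.36  0.64 -0.16 -0.04 -0.98 -1.72] 2.2737367544323206e-15 [array([644.,  74., 305.]), array([592., 225., 310.])]
0 slide [9.0, -5.0, 6.0] dr [-0.27, -0.17, 1.22] | tcp [590. 128. 136.] w2 [576. 236. 413.] w [455. 331. 370.] ends [119. 159.]
1 slide [17.0, -10.0, 11.0] dr [-0.57, -0.32, 2.43] | tcp [597. 119. 134.] w2 [594. 220. 414.] w [480. 325. 375.] ends [119. 156.]
2 slide [25.0, -15.0, 17.0] dr [-0.89, -0.46, 3.64] | tcp [603. 111. 132.] w2 [612. 204. 414.] w [506. 318. 380.] ends [119. 153.]
3 slide [32.0, -20.0, 22.0] dr [-1.23, -0.59, 4.84] | tcp [610. 104. 129.] w2 [630. 187. 414.] w [531. 310. 385.] ends [119. 150.]
4 slide [38.0, -25.0, 28.0] dr [-1.61, -0.71, 6.05] | tcp [617.  97. 127.] w2 [647. 169. 414.] w [557. 299. 391.] ends [119. 146.]
5 slide [44.0, -31.0, 33.0] dr [-2.01, -0.81, 7.23] | tcp [624.  91. 125.] w2 [663. 150. 414.] w [582. 287. 397.] ends [118. 144.]
6 slide [50.0, -37.0, 37.0] dr [-2.44, -0.89, 8.42] | tcp [631.  85. 123.] w2 [679. 131. 413.] w [607. 273. 403.] ends [118. 141.]
7 slide [55.0, -44.0, 41.0] dr [-2.92, -0.96, 9.6] | tcp [639.  80. 121.] w2 [694. 110. 412.] w [632. 257. 409.] ends [117. 139.]

0 slide [-7.0, -7.0, 0.0] dr [-0.42, 0.02, 1.18] | tcp [648.  76. 120.] w2 [709.  89. 411.] w [656. 239. 416.] ends [115. 138.]
1 slide [-7.0, -8.0, 0.0] dr [-0.46, 0.03, 1.28] | tcp [649.  75. 120.] w2 [710.  87. 411.] w [658. 238. 416.] ends [115. 138.]
slide [ 60.9 -52.2  45.2] dr [-3.472 -1.002 10.843]
```

Call:
{"fn": "step_arm", "kwargs": {"motion": [{"slide": [9, -5, 6], "dr": [-0.27, -0.17, 1.22], "jaw": 60}, {"slide": [17, -10, 11], "dr": [-0.57, -0.32, 2.43], "jaw": 60}, {"slide": [25, -15, 17], "dr": [-0.89, -0.46, 3.64], "jaw": 60}, {"slide": [32, -20, 22], "dr": [-1.23, -0.59, 4.84], "jaw": 60}, {"slide": [38, -25, 28], "dr": [-1.61, -0.71, 6.05], "jaw": 60}, {"slide": [44, -31, 33], "dr": [-2.01, -0.81, 7.23], "jaw": 60}, {"slide": [50, -37, 37], "dr": [-2.44, -0.89, 8.42], "jaw": 60}, {"slide": [55, -44, 41], "dr": [-2.92, -0.96, 9.6], "jaw": 60}]}}

```text
clock: 19.7
position: [636.4, 76.5, 114.4]
ee_rot: [-0.179, 0.978, -0.032, -0.105]
contact_force: [-0.2, 0.1, 0.1]
gripper_width: 60.0
grasp_force: 0.0
```

```bash
python3 - <<'E'
from meas import *
log();t=np.radians(12);z=-np.sin(t)*EX-np.array([0,0,np.cos(t)])
for h in(120,60,14):go(sl(76,17.5,h),z,EY)
E
```

```text
slide [-9.8 -5.6 -7.7] dr [-0.453 -0.046  1.216]
slide [-22.8  -4.1  50.8] dr [-0.453 -0.046  1.216]
slide [-32.7  -2.9  95.7] dr [-0.453 -0.046  1.216]
```

Call:
{"fn": "step_arm", "kwargs": {"motion": [{"slide": [-7, -8, 0], "dr": [-0.46, 0, 1.25], "jaw": 60}, {"slide": [-7, -8, 0], "dr": [-0.46, 0, 1.25], "jaw": 60}, {"slide": [-14, -7, 30], "dr": [-0.46, 0, 1.25], "jaw": 60}, {"slide": [-22, -6, 65], "dr": [-0.46, 0, 1.25], "jaw": 60}, {"slide": [-28, -5, 95], "dr": [-0.46, 0, 1.25], "jaw": 60}, {"slide": [-30, -5, 102], "dr": [-0.46, 0, 1.25], "jaw": 60}, {"slide": [-30, -5, 102], "dr": [-0.46, 0, 1.25], "jaw": 60}, {"slide": [-30, -5, 102], "dr": [-0.46, 0, 1.25], "jaw": 60}]}}

```text
clock: 20.7
position: [645.7, 72.0, 8.8]
ee_rot: [-0.093, 0.99, -0.011, -0.107]
contact_force: [-0.7, 1.3, 2.6]
gripper_width: 59.9
grasp_force: 0.9
```

```bash
python3 - <<'E'
from meas import *
s=log();print(toS(s["position"]),s["contact_force"].round(1));t=np.radians(12);z=-np.sin(t)*EX-np.array([0,0,np.cos(t)])
for x in(30,12):go(sl(x,17.5,14),z,EY)
E
```

```text
[72.3 14.7] [-0.7  1.3  2.6]
slide [42.4  2.9  3.9] dr [-0.017 -0.043  0.012]
slide [60.   2.9  7.8] dr [-0.017 -0.043  0.012]
```

Call:
{"fn": "step_arm", "kwargs": {"motion": [{"slide": [0, 3, -4], "dr": [0, 0, 0], "jaw": 60}, {"slide": [10, 3, -2], "dr": [0, 0, 0], "jaw": 60}, {"slide": [18, 3, 0], "dr": [0, 0, 0], "jaw": 60}, {"slide": [25, 3, 1], "dr": [0, 0, 0], "jaw": 60}, {"slide": [32, 3, 2.5], "dr": [0, 0, 0], "jaw": 60}, {"slide": [38, 3, 3.5], "dr": [0, 0, 0], "jaw": 60}, {"slide": [44, 3, 5], "dr": [0, 0, 0], "jaw": 60}, {"slide": [50, 3, 6], "dr": [0, 0, 0], "jaw": 60}]}}

```text
clock: 21.7
position: [595.4, 64.8, 12.7]
ee_rot: [-0.092, 0.99, -0.011, -0.107]
contact_force: [0.6, -0.1, -1.2]
gripper_width: 59.8
grasp_force: 0.4
```

```bash
python3 - <<'E'
from meas import *
s=log();print(toS(s["position"]),s["position"][2].round(1),s["contact_force"].round(1));slabbars()
T=cv2.imread("pics/t.png");cv2.imwrite("pics/p7.png",cv2.resize(T[140:260,220:360],None,fx=4,fy=4))
E
```

```text
[21.5 17. ] 12.7 [ 0.6 -0.1 -1.2]
milk top [564.6  59.9 108.4  50.6 -79.5]
dark [511.4  49.  108.6  49.8 -77.6]
```

View pics/p7.png

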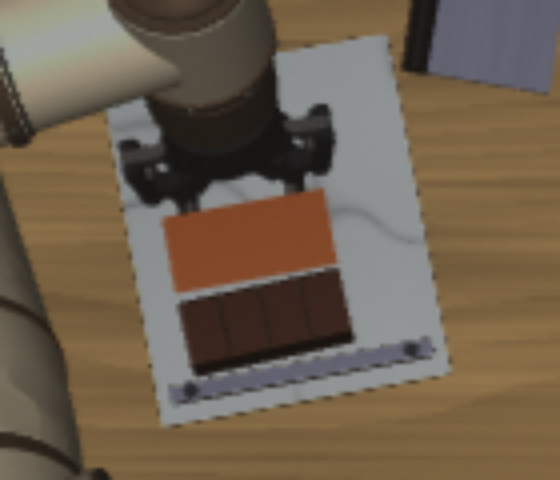

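Picture: milk (crop 250,240) is being pushed squarely, with a thin gap left to dark (265,320). Dark is still about 5 mm off the stop bar, so I'll go on.

Call:
{"fn": "step_arm", "kwargs": {"motion": [{"slide": [4, 0, 0.5], "dr": [0, 0, 0], "jaw": 60}, {"slide": [8, 0, 1.5], "dr": [0, 0, 0], "jaw": 60}, {"slide": [10, 0, 2], "dr": [0, 0, 0], "jaw": 60}, {"slide": [11, 0, 2.2], "dr": [0, 0, 0], "jaw": 60}, {"slide": [12, 0, 2.4], "dr": [0, 0, 0], "jaw": 60}, {"slide": [12.5, 0, 2.5], "dr": [0, 0, 0], "jaw": 60}, {"slide": [13, 0, 2.6], "dr": [0, 0, 0], "jaw": 60}, {"slide": [13, 0, 2.6], "dr": [0, 0, 0], "jaw": 60}]}}

```text
clock: 22.75
position: [583.8, 62.7, 13.1]
ee_rot: [-0.092, 0.99, -0.011, -0.106]
contact_force: [4.6, 0.5, -0.6]
gripper_width: 60.0
grasp_force: 2.3
```

```bash
python3 - <<'E'
from meas import *
s=log();print(toS(s["position"]),s["position"][2].round(1),s["contact_force"].round(1));slabbars()
E
```

```text
[ 9.7 17.1] 13.1 [ 4.6  0.5 -0.6]
milk top [552.7  57.6 108.4  50.8 -79.5]
dark [504.9  48.5 108.6  47.9 -79.3]
```

Call:
{"fn": "step_arm", "kwargs": {"motion": [{"slide": [0.5, 0, 0], "dr": [0, 0, 0], "jaw": 60}, {"slide": [1, 0, 0], "dr": [0, 0, 0], "jaw": 60}, {"slide": [1.3, 0, 0], "dr": [0, 0, 0], "jaw": 60}, {"slide": [1.6, 0, 0], "dr": [0, 0, 0], "jaw": 60}, {"slide": [1.6, 0, 0], "dr": [0, 0, 0], "jaw": 60}, {"slide": [1.6, 0, 0], "dr": [0, 0, 0], "jaw": 60}, {"slide": [1.6, 0, 0], "dr": [0, 0, 0], "jaw": 60}, {"slide": [1.6, 0, 0], "dr": [0, 0, 0], "jaw": 60}]}}

```text
clock: 23.8
position: [583.6, 62.7, 13.9]
ee_rot: [-0.092, 0.99, -0.011, -0.105]
contact_force: [5.5, 1.0, -1.3]
gripper_width: 59.8
grasp_force: 3.4
```

```bash
python3 - <<'E'
from meas import *
s=log();print(toS(s["position"]),s["position"][2].round(1),s["contact_force"].round(1));slabbars()
E
```

```text
[ 9.5 17.1] 13.9 [ 5.5  1.  -1.3]
milk top [552.6  57.6 108.4  51.  -79.4]
dark [504.8  48.5 108.6  47.7 -79.6]
```

Call:
{"fn": "step_arm", "kwargs": {"motion": [{"slide": [2, 0, 0], "dr": [0, 0, 0], "jaw": 60}, {"slide": [4, 0, 0], "dr": [0, 0, 0], "jaw": 60}, {"slide": [4, 0, 0], "dr": [0, 0, 0], "jaw": 60}, {"slide": [4, 0, 0], "dr": [0, 0, 0], "jaw": 60}, {"slide": [-4, 0, -1], "dr": [0, 0, 0], "jaw": 60}, {"slide": [-25, 0, -8], "dr": [0, 0, 0], "jaw": 60}, {"slide": [-25, 0, -50], "dr": [0, 0, 0], "jaw": 60}, {"slide": [-10, 0, -110], "dr": [0, 0, 0], "jaw": 60}]}}

```text
clock: 24.85
position: [610.9, 67.6, 116.5]
ee_rot: [-0.091, 0.989, -0.012, -0.113]
contact_force: [1.4, -0.2, 1.1]
gripper_width: 59.9
grasp_force: 0.0
```

```bash
python3 - <<'E'
from meas import *
s=log();q0=s["joints"];print(s["position"].round(1),q0.round(2));slabbars()
T=cv2.imread("pics/t.png");h=cv2.cvtColor(T,cv2.COLOR_BGR2HSV);print(h[205:222:4,182:216:8].tolist())
Z=np.float32(h[190:235,165:235].reshape(-1,3))
# white bar: pale-yellow
m=cv2.inRange(h,(20,15,110),(45,110,255));k=np.zeros_like(m);k[190:235,165:235]=m[190:235,165:235];k=cv2.morphologyEx(k,cv2.MORPH_OPEN,np.ones((3,3)));k=cv2.morphologyEx(k,cv2.MORPH_CLOSE,np.ones((9,9)))
c=max(cv2.findContours(k,0,1)[0],key=cv2.contourArea)[:,0,:].astype(float);print("white top",bar("top",c,30),bar("top",c,18),c.min(0),c.max(0))
cv2.imwrite("pics/p8.png",np.hstack([cv2.resize(T[140:260,160:350],None,fx=4,fy=4)]))
E
```

```text
[610.9  67.6 116.5] [ 0.36  0.58  0.02 -0.04 -1.24 -1.73]
milk top [553.6  57.8 108.4  50.4 -79.5]
dark [505.8  48.7 108.6  49.3 -79.3]
[[[19, 56, 137], [19, 57, 147], [19, 56, 147], [20, 56, 133], [19, 57, 112]], [[19, 57, 139], [19, 57, 148], [20, 57, 148], [19, 56, 137], [20, 56, 118]], [[19, 58, 136], [20, 56, 149], [20, 54, 150], [20, 56, 140], [19, 59, 122]], [[19, 58, 132], [19, 56, 149], [19, 56, 151], [19, 56, 142], [19, 58, 124]], [[20, 56, 131], [19, 56, 149], [19, 57, 152], [20, 58, 133], [18, 64, 96]]]Traceback (most recent call last):
  File "<stdin>", line 7, in <module>
ValueError: max() iterable argument is empty
```

```bash
python3 - <<'E'
from meas import *
T=cv2.imread("pics/top0.png");S=cv2.imread("pics/side0.png")
for n,I,w,pts in(("top",T,(165,190,235,235),((190,208),(210,214))),("side",S,(230,335,300,415),((265,375),(255,390)))):
    h=cv2.cvtColor(I,cv2.COLOR_BGR2HSV);print([h[y,x].tolist() for x,y in pts])
    m=cv2.inRange(h,(20,25,60),(45,130,255));k=np.zeros_like(m);x0,y0,x1,y1=w;k[y0:y1,x0:x1]=m[y0:y1,x0:x1]
    k=cv2.morphologyEx(k,cv2.MORPH_CLOSE,np.ones((5,5)));c=max(cv2.findContours(k,0,1)[0],key=cv2.contourArea)[:,0,:].astype(float)
    print(n,c.min(0),c.max(0),[bar(n,c,z) for z in(30,15)])
q0=arm.read_state()["joints"]
for z in(110,):
  for sg in(1,-1):
    for q6 in(-2,-1,0,1,2):
        a=np.radians(-8.);q,e=ik(np.array([538,282,z]),tool([0,0,-1],sg*np.array([np.cos(a),np.sin(a),0])),[.8,.5,0,0,-1.2,q6],P)
        if e<1e-6: print(sg,q.round(2))
E
```

```text
[[35, 37, 164], [34, 33, 163]]
top [176. 201.] [220. 222.] [array([533.9, 285.2, 114.2,  43.8,  81.8]), array([535.7, 288.4, 115.4,  44.3,  81.8])]
[[34, 61, 195], [31, 59, 193]]
side [242. 345.] [290. 408.] [array([528.2, 290.3, 118.9,  56.4,  81.9]), array([532.4, 284.4, 121. ,  57.4,  81.9])]
1 [ 0.75  0.46 -0.2  -0.   -0.91  2.25]
1 [ 0.75  0.46 -0.2  -0.   -0.91  2.25]
1 [ 0.75  0.46 -0.2  -0.   -0.91  2.25]
-1 [ 0.75  0.46 -0.2   0.   -0.91 -0.89]
-1 [ 0.75  0.46 -0.2   0.   -0.91 -0.89]
-1 [ 0.75  0.46 -0.2   0.   -0.91 -0.89]
-1 [ 0.75  0.46 -0.2   0.   -0.91 -0.89]
-1 [ 0.75  0.46 -0.2   0.   -0.91 -0.89]
```

```bash
python3 - <<'E'
from meas import *
a=np.radians(-8.2);y=-np.array([np.cos(a),np.sin(a),0])
q0=arm.read_state()["joints"];q,e=ik(np.array([535,286,80]),tool([0,0,-1],y),[.75,.46,-.2,0,-.91,-.89],P);rows([q0,q]);go([535,286,80],[0,0,-1],y)
E
```

```text
0 slide [-2.0, 33.0, 7.0] dr [0.09, -0.21, -1.23] | tcp [610. 101. 120.] w2 [662. 115. 413.] w [600. 262. 416.] ends [117. 137.]
1 slide [-2.0, 66.0, 15.0] dr [0.19, -0.41, -2.47] | tcp [603. 133. 112.] w2 [645. 147. 407.] w [575. 291. 410.] ends [112. 128.]
2 slide [-0.0, 99.0, 22.0] dr [0.31, -0.6, -3.71] | tcp [593. 165. 105.] w2 [627. 178. 401.] w [548. 317. 403.] ends [108. 120.]
3 slide [4.0, 131.0, 30.0] dr [0.44, -0.78, -4.95] | tcp [582. 195.  99.] w2 [606. 207. 395.] w [520. 341. 397.] ends [103. 112.]
4 slide [10.0, 163.0, 38.0] dr [0.57, -0.96, -6.2] | tcp [569. 225.  92.] w2 [585. 234. 389.] w [491. 363. 391.] ends [ 99. 105.]
5 slide [18.0, 195.0, 45.0] dr [0.72, -1.13, -7.45] | tcp [554. 254.  86.] w2 [562. 260. 384.] w [460. 383. 384.] ends [95. 98.]
6 slide [27.0, 225.0, 53.0] dr [0.89, -1.3, -8.7] | tcp [537. 283.  81.] w2 [538. 283. 378.] w [429. 400. 378.] ends [91. 92.]
7 slide [29.0, 229.0, 54.0] dr [0.91, -1.32, -8.86] | tcp [535. 286.  80.] w2 [535. 286. 378.] w [425. 402. 378.] ends [91. 91.]

slide [ 28.7 229.3  53.8] dr [ 0.908 -1.323 -8.857]
```

Call:
{"fn": "step_arm", "kwargs": {"motion": [{"slide": [-2, 33, 7], "dr": [0.09, -0.21, -1.23], "jaw": 85}, {"slide": [-2, 66, 15], "dr": [0.19, -0.41, -2.47], "jaw": 85}, {"slide": [0, 99, 22], "dr": [0.31, -0.6, -3.71], "jaw": 85}, {"slide": [4, 131, 30], "dr": [0.44, -0.78, -4.95], "jaw": 85}, {"slide": [10, 163, 38], "dr": [0.57, -0.96, -6.2], "jaw": 85}, {"slide": [18, 195, 45], "dr": [0.72, -1.13, -7.45], "jaw": 85}, {"slide": [27, 225, 53], "dr": [0.89, -1.3, -8.7], "jaw": 85}, {"slide": [29, 229, 54], "dr": [0.91, -1.32, -8.86], "jaw": 85}]}}

```text
clock: 25.9
position: [529.6, 285.9, 70.3]
ee_rot: [-0.655, 0.755, 0.003, -0.006]
contact_force: [-0.1, -0.5, -0.1]
gripper_width: 85.0
grasp_force: 0.0
```

```bash
python3 - <<'E'
from meas import *
S=optics.get_image("side");optics.get_image("side");optics.get_image("side")
s=log();print(s["position"].round(1));a=np.radians(-8.2);y=-np.array([np.cos(a),np.sin(a),0]);go([535,286,3],[0,0,-1],y)
slabbars()
cv2.imwrite("pics/p8.png",cv2.resize(S[280:440,180:380],None,fx=3,fy=3))
E
```

```text
[532.1 285.3  71.2]
slide [-1.3 -3.4 68.2] dr [ 0.061 -0.02  -0.019]
milk top [553.6  57.8 108.4  50.4 -79.5]
dark [505.7  48.8 108.4  49.5 -79.4]
```

View pics/p8.png

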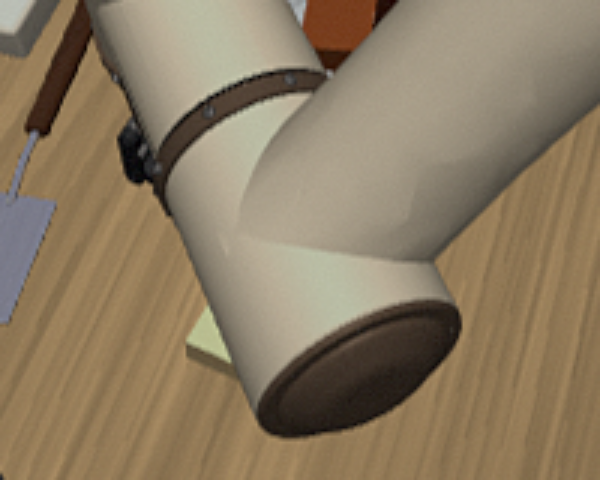

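The arm hides most of the white bar; only its end shows (crop 210,350). I've now viewed 11 pictures, one over the limit of 10, so from here I'll work from numbers only. Descend and grip.

Call:
{"fn": "step_arm", "kwargs": {"motion": [{"slide": [-1, -3.5, 0], "dr": [0.06, 0, 0], "jaw": 85}, {"slide": [-1, -3.5, 25], "dr": [0.06, 0, 0], "jaw": 85}, {"slide": [-1, -3.5, 50], "dr": [0.06, 0, 0], "jaw": 85}, {"slide": [-1, -3.5, 66], "dr": [0.06, 0, 0], "jaw": 85}, {"slide": [-1, -3.5, 66], "dr": [0.06, 0, 0], "jaw": 85}, {"slide": [-1, -3.5, 66], "dr": [0.06, 0, 0], "jaw": 40}, {"slide": [-1, -3.5, 66], "dr": [0.06, 0, 0], "jaw": 40}, {"slide": [-1, -3.5, 66], "dr": [0.06, 0, 0], "jaw": 40}]}}

```text
clock: 27.1
position: [536.5, 287.3, 7.3]
ee_rot: [-0.654, 0.756, -0.001, 0.001]
contact_force: [-0.0, 0.4, 5.4]
gripper_width: 45.7
grasp_force: 61.3
```

Call:
{"fn": "step_arm", "kwargs": {"motion": [{"slide": [0, 0, -10], "dr": [0, 0, 0], "jaw": 40}, {"slide": [0, 0, -40], "dr": [0, 0, 0], "jaw": 40}, {"slide": [0, 0, -80], "dr": [0, 0, 0], "jaw": 40}, {"slide": [0, 0, -115], "dr": [0, 0, 0], "jaw": 40}, {"slide": [0, 0, -115], "dr": [0, 0, 0], "jaw": 40}, {"slide": [0, 0, -115], "dr": [0, 0, 0], "jaw": 40}, {"slide": [0, 0, -115], "dr": [0, 0, 0], "jaw": 40}, {"slide": [0, 0, -115], "dr": [0, 0, 0], "jaw": 40}]}}

```text
clock: 28.1
position: [535.2, 286.4, 119.2]
ee_rot: [-0.654, 0.756, -0.001, -0.001]
contact_force: [-0.3, -0.3, -1.7]
gripper_width: 45.4
grasp_force: 61.0
```

```bash
python3 - <<'E'
from meas import *
s=log();q0=s["joints"];print(s["position"].round(1),q0.round(2),s["gripper_width"],s["contact_force"].round(1))
for n in("top","side"):
    I=optics.get_image(n);h=cv2.cvtColor(I,cv2.COLOR_BGR2HSV);k=cv2.inRange(h,(25,25,60),(45,130,255));x0,y0,x1,y1=(140,170,250,250) if n=="top" else (200,270,320,420)
    z=np.zeros_like(k);z[y0:y1,x0:x1]=k[y0:y1,x0:x1];z=cv2.morphologyEx(z,cv2.MORPH_OPEN,np.ones((3,3)));cs=cv2.findContours(z,0,1)[0]
    for c in cs:
        if cv2.contourArea(c)>40: print(n,cv2.contourArea(c),bar(n,c[:,0,:].astype(float),s["position"][2]+23))
a=np.radians(-79.4);y=np.array([np.cos(a),np.sin(a),0])  # tool y along slab y
t=[530,53,115]
q,e=ik(np.array(t),tool([0,0,-1],y),[.2,.46,-.2,0,-.91,-1.7],P);print(q.round(2),e);rows([q0,q]);go(t,[0,0,-1],y)
E
```

```text
[535.2 286.4 119.2] [ 0.76  0.45 -0.19  0.   -0.93 -0.9 ] 45.41464005109012 [-0.3 -0.3 -1.7]
top 299.0 [531.  256.1  52.2  41.6  81.8]
side 108.0 [552.7 332.3  34.2  17.8 -46.4]
side 647.5 [490.5 281.5  71.3  42.7 -43.6]
side 354.0 [564.6 202.2  52.9  43.3 -43.2]
side 259.5 [615.1 152.   47.7  37.9 -43.2]
[ 0.04  0.22 -0.54 -1.47 -0.16 -3.1 ] 0.805989840541337
0 slide [9.0, 3.0, 7.0] dr [-0.18, -0.39, 1.23] | tcp [531. 278. 112.] w2 [534. 261. 409.] w [433. 385. 417.] ends [127. 121.]
1 slide [17.0, 6.0, 13.0] dr [-0.38, -0.77, 2.48] | tcp [527. 270. 106.] w2 [532. 236. 402.] w [440. 366. 418.] ends [124. 114.]
2 slide [24.0, 8.0, 18.0] dr [-0.58, -1.11, 3.66] | tcp [524. 263. 101.] w2 [528. 213. 394.] w [446. 348. 419.] ends [121. 108.]
3 slide [31.0, 10.0, 22.0] dr [-0.8, -1.44, 4.86] | tcp [521. 257.  97.] w2 [523. 191. 387.] w [451. 331. 419.] ends [119. 103.]
4 slide [37.0, 11.0, 25.0] dr [-1.03, -1.76, 6.06] | tcp [519. 251.  94.] w2 [516. 170. 381.] w [456. 313. 420.] ends [116.  99.]
5 slide [44.0, 11.0, 28.0] dr [-1.28, -2.07, 7.27] | tcp [518. 244.  92.] w2 [509. 151. 374.]
[... 1746 characters left out ...]
[-47.0, 5.0, -28.0] dr [-1.48, -0.42, 5.05] | tcp [534. 103.  98.] w2 [352.   1. 311.] w [447.  64. 422.] ends [ 58. 129.]
4 slide [-60.0, 4.0, -36.0] dr [-1.89, -0.48, 6.31] | tcp [533.  88.  99.] w2 [342.  -2. 309.] w [442.  50. 422.] ends [ 56. 131.]
5 slide [-73.0, 2.0, -44.0] dr [-2.31, -0.51, 7.57] | tcp [531.  73. 100.] w2 [332.  -3. 307.] w [436.  36. 422.] ends [ 55. 132.]
6 slide [-86.0, 0.0, -53.0] dr [-2.75, -0.51, 8.82] | tcp [528.  57. 100.] w2 [322.  -4. 307.] w [430.  22. 422.] ends [ 54. 133.]
7 slide [-90.0, -1.0, -57.0] dr [-2.91, -0.51, 9.27] | tcp [527.  51. 100.] w2 [319.  -4. 306.] w [428.  17. 422.] ends [ 54. 133.]

slide [232.  -28.2   5.2] dr [-0.013 -0.01   8.891]
```

Call:
{"fn": "step_arm", "kwargs": {"motion": [{"slide": [30, -4, 0], "dr": [0, 0, 1.2], "jaw": 40}, {"slide": [65, -8, 0], "dr": [0, 0, 2.4], "jaw": 40}, {"slide": [100, -12, 0], "dr": [0, 0, 3.6], "jaw": 40}, {"slide": [135, -16, 0], "dr": [0, 0, 4.8], "jaw": 40}, {"slide": [170, -20, 0], "dr": [0, 0, 6.1], "jaw": 40}, {"slide": [205, -25, 2], "dr": [0, 0, 7.4], "jaw": 40}, {"slide": [232, -28, 4], "dr": [0, 0, 8.6], "jaw": 40}, {"slide": [232, -28, 5], "dr": [0, 0, 8.89], "jaw": 40}]}}

```text
clock: 29.2
position: [529.5, 51.3, 115.5]
ee_rot: [-0.09, 0.996, -0.001, 0.0]
contact_force: [-0.1, -0.5, -2.2]
gripper_width: 45.6
grasp_force: 61.0
```

```bash
python3 - <<'E'
from meas import *
T=optics.get_image("top");T=optics.get_image("top");T=optics.get_image("top")
s=log();print(s["position"].round(1),s["joints"].round(2),s["gripper_width"],s["contact_force"].round(1))
h=cv2.cvtColor(T,cv2.COLOR_BGR2HSV);k=cv2.inRange(h,(25,25,60),(45,130,255));z=np.zeros_like(k);z[160:280,240:350]=k[160:280,240:350]
for c in cv2.findContours(cv2.morphologyEx(z,cv2.MORPH_OPEN,np.ones((3,3))),0,1)[0]:
    if cv2.contourArea(c)>40: print(cv2.contourArea(c),bar("top",c[:,0,:].astype(float),s["position"][2]+23))
a=np.radians(-79.4);y=np.array([np.cos(a),np.sin(a),0]);go([530,53,53],[0,0,-1],y)
slabbars()
E
```

```text
[530.1  53.  115.7] [ 0.41  0.35 -0.38  0.   -0.85 -1.79] 45.514279095184165 [ 0.2  0.2 -2.6]
54.0 [531.5 138.1  45.3   9.9 -66.5]
51.5 [564.9 146.7  28.7  14.6 -66.4]
slide [ 0.1  0.1 62.7] dr [-0.01   0.007  0.003]
milk top [5.788e+02 1.420e+01 1.350e+01 1.070e+01 1.000e-01]
dark [542.   63.6 125.1 124.9  10.2]
```

Call:
{"fn": "step_arm", "kwargs": {"motion": [{"slide": [0, 0, 20], "dr": [0, 0, 0], "jaw": 40}, {"slide": [0, 0, 45], "dr": [0, 0, 0], "jaw": 40}, {"slide": [0, 0, 58], "dr": [0, 0, 0], "jaw": 40}, {"slide": [0, 0, 62], "dr": [0, 0, 0], "jaw": 40}, {"slide": [0, 0, 63.5], "dr": [0, 0, 0], "jaw": 40}, {"slide": [0, 0, 64.5], "dr": [0, 0, 0], "jaw": 40}, {"slide": [0, 0, 64.5], "dr": [0, 0, 0], "jaw": 40}, {"slide": [0, 0, 64.5], "dr": [0, 0, 0], "jaw": 40}]}}

```text
clock: 30.4
position: [530.3, 53.1, 51.7]
ee_rot: [-0.092, 0.996, -0.001, 0.001]
contact_force: [0.4, 0.3, -3.0]
gripper_width: 45.3
grasp_force: 61.0
```

Call:
{"fn": "step_arm", "kwargs": {"motion": [{"slide": [0, 0, 1], "dr": [0, 0, 0], "jaw": 40}, {"slide": [0, 0, 1.5], "dr": [0, 0, 0], "jaw": 40}, {"slide": [0, 0, 2], "dr": [0, 0, 0], "jaw": 40}, {"slide": [0, 0, 2.5], "dr": [0, 0, 0], "jaw": 40}, {"slide": [0, 0, 2.5], "dr": [0, 0, 0], "jaw": 40}, {"slide": [0, 0, 2.5], "dr": [0, 0, 0], "jaw": 40}, {"slide": [0, 0, 2.5], "dr": [0, 0, 0], "jaw": 40}, {"slide": [0, 0, 2.5], "dr": [0, 0, 0], "jaw": 40}]}}

```text
clock: 31.4
position: [530.1, 53.1, 49.3]
ee_rot: [-0.092, 0.996, -0.001, 0.001]
contact_force: [-2.3, 0.5, 5.1]
gripper_width: 45.6
grasp_force: 62.2
```

Call:
{"fn": "step_arm", "kwargs": {"motion": [{"slide": [0, 0, 0], "dr": [0, 0, 0], "jaw": 48}, {"slide": [0, 0, 0], "dr": [0, 0, 0], "jaw": 56}, {"slide": [0, 0, 0], "dr": [0, 0, 0], "jaw": 85}, {"slide": [0, 0, 0], "dr": [0, 0, 0], "jaw": 85}, {"slide": [0, 0, -10], "dr": [0, 0, 0], "jaw": 85}, {"slide": [0, 0, -50], "dr": [0, 0, 0], "jaw": 85}, {"slide": [0, 0, -100], "dr": [0, 0, 0], "jaw": 85}, {"slide": [0, 0, -150], "dr": [0, 0, 0], "jaw": 85}]}}

```text
clock: 32.4
position: [529.7, 53.2, 201.1]
ee_rot: [-0.092, 0.996, -0.001, 0.001]
contact_force: [1.2, 0.9, 0.2]
gripper_width: 84.9
grasp_force: 0.0
```

Call:
{"fn": "step_arm", "kwargs": {"motion": [{"slide": [0, -40, 0], "dr": [0, 0, 0], "jaw": 85}, {"slide": [0, -90, 0], "dr": [0, 0, 0], "jaw": 85}, {"slide": [0, -140, 0], "dr": [0, 0, 0], "jaw": 85}, {"slide": [0, -190, 0], "dr": [0, 0, 0], "jaw": 85}, {"slide": [0, -240, 0], "dr": [0, 0, 0], "jaw": 85}, {"slide": [0, -280, 0], "dr": [0, 0, 0], "jaw": 85}, {"slide": [0, -280, 0], "dr": [0, 0, 0], "jaw": 85}, {"slide": [0, -280, 0], "dr": [0, 0, 0], "jaw": 85}]}}

```text
clock: 33.4
position: [581.1, -221.7, 199.5]
ee_rot: [-0.092, 0.996, -0.001, 0.001]
contact_force: [-0.4, 0.5, -0.0]
gripper_width: 85.2
grasp_force: 0.0
```

```bash
python3 - <<'E'
from meas import *
s=log();print(s["position"].round(1),s["contact_force"].round(1))
T=optics.get_image("top");S=optics.get_image("side")
def show(n,I,lo,hi,win,z):
    k=cv2.inRange(cv2.cvtColor(I,cv2.COLOR_BGR2HSV),lo,hi);x0,y0,x1,y1=win;m=np.zeros_like(k);m[y0:y1,x0:x1]=k[y0:y1,x0:x1];m=cv2.morphologyEx(m,cv2.MORPH_OPEN,np.ones((3,3)))
    for c in cv2.findContours(cv2.morphologyEx(m,cv2.MORPH_CLOSE,np.ones((5,5))),0,1)[0]:
        if cv2.contourArea(c)>30: b=bar(n,c[:,0,:].astype(float),z);print(n,b,toS(b),"pix",c[:,0].min(0),c[:,0].max(0))
for n,I,w in(("top",T,(240,140,345,255)),("side",S,(225,235,350,325))):
    print("white");show(n,I,(25,25,90),(45,130,255),w,72)
    print("milk");show(n,I,(5,120,60),(14,255,255),w,42)
    print("dark");show(n,I,*HSV["dark"],w,42)
E
```

```text
[ 581.1 -221.7  199.5] [-0.4  0.5 -0. ]
white
top [553.2  58.5  56.9  41.7   9.6] [-21.2  18.5] pix [273 191] [290 213]
top [692.9 -12.9  31.7  10.7 -89.8] [103.  -77.4] pix [303 148] [315 152]
milk
top [545.3  97.2  52.2  27.9  10.7] [-21.8  58. ] pix [262 197] [274 216]
top [559.8  19.   51.9  29.5   9.6] [-21.9 -21.5] pix [291 192] [303 211]
dark
top [496.5  87.7  47.6  26.6   9.7] [-71.5  57.6] pix [266 216] [277 234]
top [5.129e+02 1.670e+01 4.290e+01 2.130e+01 1.000e-01] [-68.5 -15.2] pix [294 211] [302 227]
top [6.999e+02 1.450e+01 5.480e+01 1.080e+01 2.000e-01] [114.9 -51.7] pix [297 140] [301 160]
white
side [527.8  54.4 110.2  43.9  11.3] [-46.9  19.1] pix [279 260] [330 278]
milk
side [545.3  99.   51.5  29.9  10.7] [-21.5  59.8] pix [280 285] [303 297]
side [562.3   9.5  50.    8.   10.3] [-21.2 -31.3] pix [287 257] [308 260]
dark
side [518.9 102.1  93.2  41.6  15.7] [-46.9  67.7] pix [281 287] [324 303]
```

```bash
python3 -c "
from bench import arm
print(arm.job_done())"
```

```text
the job is handed in; nothing more can be done
None
```

The job is handed in at about 33 s of the 72 s: by camera measurement the milk bar lies upside down about 48 mm from the dark bar, the dark bar sits against the stop bar, and the white bar lies flat and crosswise within about 2 mm of the joint; I did not re-measure the tub, spatula and scraper, the judge's verdict was not shown, and I viewed 11 pictures, one over the limit of 10.

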